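# Lever open the supply box and scoop the highlighters into it

### The job

Pick up the scoop, slip its thin blade into the slot under the front of the box's lid, lever the lid up and swing it back until it stands upright or leans back. Then scoop the three mini highlighters out of the tray with the scoop, tip them all into the open box, and lay the scoop back down flat on the desk. Do not touch the highlighters or the box with the gripper's fingers, and leave the mug and the stapler alone.

Things in the scene. Friction and masses are not known exactly. Their poses are not given: they have to be found in the camera images.
- scoop: aluminium desk scoop with black handle, 190 mm long, 0.16 kg, lying flat mid-desk, blade away from the robot. Origin on its flat underside, straight below the grip; x forward to the blade, z up. Pan 92 wide, from x = 30 to the edge at x = 130; side and back walls 30 high, sides sloping from full height at x = 72 to nothing at x = 100: the last 30 mm is bare blade
- scoop_grip (a point): where to grip the scoop: in a straight black bar 22 mm wide (y), 26 high, running from 60 mm behind to 30 mm ahead of the point's place along the scoop's x; bar centre and this point 45 mm above the underside. The scoop balances about 40 mm ahead of it
- scoop_tip (a point): middle of the blade edge, on the underside, 130 mm ahead of the origin. The pan's floor is a wedge, 1.2 mm thick at this edge and 6 mm at the rear; polished, it slides easily (friction about 0.25)
- box: fixed grey box, 115 deep (x) x 160 wide (y) x 58 high (mm), walls 5, floor 4, origin at the centre of its underside; its front faces its -x, toward the robot. The front wall is only 44 high, leaving a slot 14 high and 150 wide under the shut lid. It stands left or right of the scoop, the tray on the other side
- box_lid (a joint): lid angle (rad): 0 shut (start), 1.57 upright, 1.9 leaning fully back (stop). Plate 122 x 164 x 5 mm, underside 58.5 mm above the desk, 0.12 kg, hinged at the box's rear top edge. A stiff hinge (0.11 N m) keeps it where it is left; lifting it at the front takes about 2 N
- box_lid_hinge (a point): middle of the lid's hinge axis: rear top edge of the box, 57.5 mm behind the box's centre, 58.5 mm above the desk; the axis runs along the box's y
- box_lid_lip (a point): middle of the front lower edge of the lid, 122 mm from the hinge; it stands 7 mm out from the box's front wall
- tray: fixed grey tray, 175 deep (x) x 118 wide (y) outside (mm), floor 3 thick, origin at the centre of its underside. Open at its front (its -x, toward the robot); side walls 24 high, 108 apart inside; back wall 34 high, its inner face 82.5 mm beyond the origin: a backstop for scooping
- highlighter_1: mini highlighter: stubby smooth plastic pen, flattened oval section, 62 long x 26 wide x 16 high (mm), white with a black cap; 25 g, slippery (friction about 0.25). Origin at its centre, x along its length to the cap. Starts lying in the tray, roughly crosswise, one behind another; all three are alike
- highlighter_2: mini highlighter: stubby smooth plastic pen, flattened oval section, 62 long x 26 wide x 16 high (mm), white with a black cap; 25 g, slippery (friction about 0.25). Origin at its centre, x along its length to the cap. Starts lying in the tray, roughly crosswise, one behind another; all three are alike
- highlighter_3: mini highlighter: stubby smooth plastic pen, flattened oval section, 62 long x 26 wide x 16 high (mm), white with a black cap; 25 g, slippery (friction about 0.25). Origin at its centre, x along its length to the cap. Starts lying in the tray, roughly crosswise, one behind another; all three are alike
- mug: bystander: dark mug, 97 mm high, about 82 mm across, handle to one side, standing loose near the middle of the desk behind the scoop; to be left alone
- stapler: bystander: red stapler, 138 x 40 x 48 mm, standing loose beside the mug; to be left alone
There are look-alikes about, which are no part of the job. What is shaped like the highlighter_1 but pink or turquoise is not meant.

How it is judged:
By the outcome, as a careful person would: the job done as asked, in the order asked, and still so for the second after the job is handed in, with the robot touching nothing.
It also fails if it takes over 72 s, if anything falls off the work surface, if the arm or the gripper's body presses on something with over 40 N, if the wrist force passes 120 N, or if a joint passes its speed limit or range.

### The arm

A 6-joint arm with a two-finger parallel gripper is mounted at the origin on a cart in front of the work surface, level with it; the furniture and walls round the work are solid. World frame = base frame: x ahead of the robot, y to its left, z up, the work surface at z = 0. Lengths are in mm, angles in rad, forces in N, time in s.
With the tool pointing down it reaches from about 300 to 775 mm from the base axis. Payload 14.6 kg.
Tool frame: the origin (TCP) lies between the finger pads; the fingertips stand manip.finger_overhang ahead of it and the grasp point (between the pads) lies 2 mm behind it (manip.finger_overhang is the distance from the TCP to the fingertips, in mm); z points along the fingers, y is the direction in which the jaws open and shut (so a half turn about z gives the same grasp; the last joint's range is limited). The gripper opens to 94 mm and grips with 3 to 60 N. Pads are 16 mm wide; open, the fingers measure 119 mm over their backs; the gripper's body (75 mm by 177 mm) begins 78 mm behind the grasp point.
Start: joints at [-1.363, 0.3, 1.521, -0, 1.321, -0.067], TCP at [149.238, -529.356, 222.446] pointing down, gripper open.
Joint ranges: [-3.03, 3.03], [-0.79, 2.21], [0.23, 2.52], [-1.04, 4.18], [0, 3.07], [-2.55, 2.55]. Speed limits (rad/s): [2.22, 2.22, 2.57, 3.14, 3.14, 3.14].

### API

Orientations are given as [roll, pitch, yaw] about the fixed x, y, z axes, in that order (R = Rz(yaw) Ry(pitch) Rx(roll)).
In Python, from cell import manip gives the robot as it stands.
- The arm moves only by the tool drive_tool, never from a script. Its argument "steps" is a list of rows, each an object with "delta_pos": the shift along the world's x, y, z in mm, a list of three; "yaw": the turn about the world's z in rad; "hand": the finger opening in mm, from 0 to 94. A call has 1 to 5 rows; each row shifts and turns the commanded pose from where the row before left it; what a row does not reach is not made up. A row lasts 1/12 s, in which the tool goes at most 41.7 mm and 7.16 degrees, less where a joint would pass 70% of its speed; a pose out of reach is approached as far as the arm can. A call is refused whole if a number of a shift passes 41.7 or a number of a turn 0.125, either way. A call with a gripper value outside its range is refused whole. The fingers move at their own pace and stop on an object; "squeeze" is the grip in N (left out, the last holds). Time passes only in rows, so rows that do not move let the fingers close. It gives the time, the measured TCP pose, the force and the opening at its end, in the units of the state.
- manip.read_state(): the state, without advancing time (a new reading comes with each control period).
- manip.camera(name): name is "scene" or "top" or "wrist"; returns a dict with "frame" (480x640x3 uint8, red, green, blue), "range_z" (480x640 float32, mm along the optical axis (not along the pixel's ray), 0 where there is no reading), "intrinsics" (3x3 intrinsics, pixels), "position" and "attitude" of the camera in the world. Camera axes: x right, y down, z forward; pixel columns grow to the right and rows downward; lengths in mm; the calibration is good to about 2 mm. A picture is of the moment at which its call begins.
- manip.sign_off(): hands the job in, once; it reports no verdict.
The state is a dict: "clock": time; "joints": joint angles; "qd": joint speeds; "effort": joint torques, N m; "eef_pos": TCP position; "eef_rot": TCP orientation; "wrist_force": force on the tool from outside, world axes, zero at the start; "moment": the same for the moment, N m; "finger_gap": finger opening in mm.
Only numpy, scipy, OpenCV 4.12 (cv2) and the standard library are available. Lean on these libraries where they do the work, as an engineer would, in place of code of your own. Each camera call takes 0.05 s, during which the arm holds its last target.

## Working session

There is one attempt and no reset: what is moved stays moved. The work goes in short steps, Python scripts to look and compute and a tool call to move; the robot and the scene stay as the last step left them, time stands still between calls to the robot, and variables do not carry over. Pictures are saved under pics/ and viewed, and the job is handed in when it is done.

Besides the shell and the picture viewer there is one more tool, called by a JSON object that holds its "op" and its "data", one argument or row to a line. drive_tool: Moves the arm, as the interface text tells. Its arguments: {"type":"object","properties":{"steps":{"type":"array"},"squeeze":{"type":"number"}},"required":["steps"]}

```bash
ls; mkdir -p pics; cat > h.py <<'E'
import numpy as np,cv2
from scipy.spatial.transform import Rotation as R
from cell import manip
def cam(n,save=None):
    c=manip.camera(n)
    if save: cv2.imwrite('pics/'+save,c['frame'][:,:,::-1])
    return c
def att(c):
    a=np.array(c['attitude'],float)
    return a if a.shape==(3,3) else (R.from_euler('xyz',a).as_matrix() if a.size==3 else R.from_quat(a).as_matrix())
def cloud(c):
    K=np.array(c['intrinsics']);z=c['range_z'].astype(float)
    v,u=np.mgrid[:z.shape[0],:z.shape[1]]
    p=np.stack([(u-K[0,2])/K[0,0]*z,(v-K[1,2])/K[1,1]*z,z],-1)
    w=p@att(c).T+np.array(c['position']);w[z==0]=np.nan
    return w
def proj(c,P):
    K=np.array(c['intrinsics']);q=(np.atleast_2d(P)-np.array(c['position']))@att(c)
    return (q[:,:2]/q[:,2:])*[K[0,0],K[1,1]]+[K[0,2],K[1,2]]
E
python3 - <<'E'
from h import *
print(manip.read_state(), manip.finger_overhang)
for n in('scene','top','wrist'):
    c=cam(n,n+'0.png');print(n,c['position'],c['attitude'],c['intrinsics'])
    np.savez('/tmp/'+n+'0.npz',w=cloud(c),f=c['frame'])
E
```

```text
pics
{'clock': 0.0, 'joints': array([-1.36259067e+00,  3.00499100e-01,  1.52156376e+00,  9.30501550e-06,
        1.32070899e+00, -6.66085608e-02]), 'qd': array([ 0.00017944, -0.0007178 ,  0.00030772, -0.00063016, -0.00090577,
       -0.00069025]), 'effort': array([ 1.45080387e-03, -5.31802726e+01, -3.52738667e+01,  7.08469050e-02,
        2.41729862e-02, -9.91357524e-05]), 'eef_pos': array([ 149.19789156, -529.1290649 ,  221.87829055]), 'eef_rot': array([-3.14041667e+00, -8.74794216e-05,  2.74811862e-01]), 'wrist_force': array([-0.31836743, -0.66809643,  0.40530008]), 'moment': array([-0.01585589, -0.03216268,  0.00530414]), 'finger_gap': 93.90077486899824} 17.0
scene [ -316.45881432 -1341.17798294   948.08055534] [-2.09958061 -0.00653032 -0.64459039] [[623.08037011   0.         320.28371811]
 [  0.         623.08037011 245.14220808]
 [  0.           0.           1.        ]]
top [ 379.7869852  -169.45328223 1612.57809584] [-3.0068718  -0.00673398 -1.57275378] [[606.25145139   0.         324.88235126]
 [  0.         606.25145139 235.39788845]
 [  0.           0.           1.        ]]
wrist [ 230.5858107  -505.28767988  384.50722053] [ 2.84935412e+00  5.61399096e-04 -1.29525957e+00] [[379.17952437   0.         322.89192776]
 [  0.         379.17952437 234.14310869]
 [  0.           0.           1.        ]]
```

View pics/top0.png

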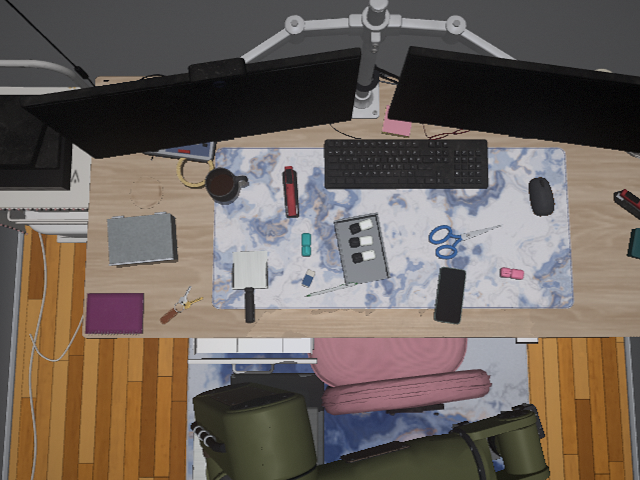

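View pics/scene0.png

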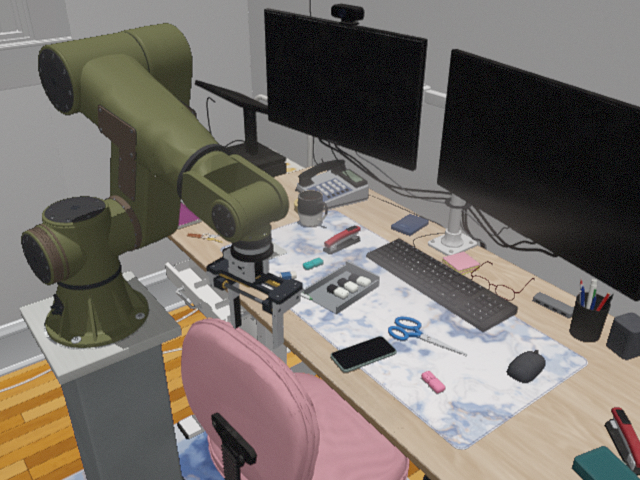

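```bash
python3 - <<'E'
import numpy as np,cv2
d=np.load('/tmp/top0.npz');w=d['w'];f=d['f']
cr=f[195:345,80:410,::-1];cv2.imwrite('pics/topcrop.png',cv2.resize(cr,None,fx=2.4,fy=2.4,interpolation=cv2.INTER_CUBIC))
for u,v in[(250,265),(250,310),(142,238),(110,240),(362,250),(100,200),(300,290),(362,227),(361,242),(364,257),(225,185),(291,190)]:print(u,v,w[v,u].round(1))
# height image
z=w[...,2]
zz=np.clip(np.nan_to_num(z)*2.5,0,255).astype(np.uint8)[150:345,80:410]
cv2.imwrite('pics/topz.png',cv2.resize(zz,None,fx=2.4,fy=2.4))
E
```

```text
250 265 [518.2  18.    8.4]
250 310 [399.2  10.6  57.1]
142 238 [584.8 293.2  53.1]
110 240 [578.6 372.5  62. ]
362 250 [ 558.1 -279.6    6.4]
100 200 [696.2 427.5  -3.9]
300 290 [ 452.3 -114.5    1.5]
362 227 [ 618.4 -279.4   17.9]
361 242 [ 577.9 -276.2   19.7]
364 257 [ 538.1 -283.8   18.7]
225 185 [728.8  84.2  34.9]
291 190 [714.4 -91.1  38.6]
```

View pics/topcrop.png

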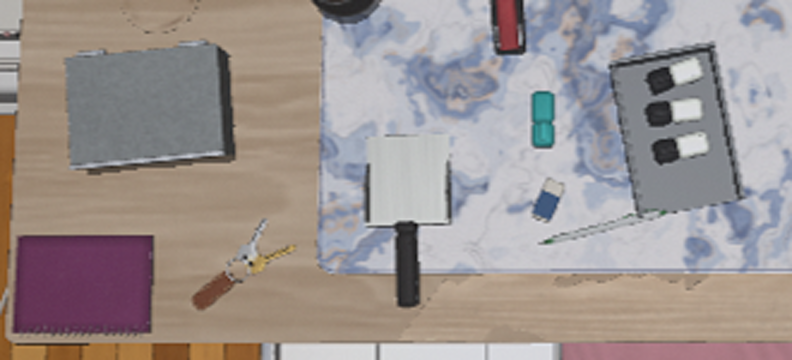

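View pics/topz.png

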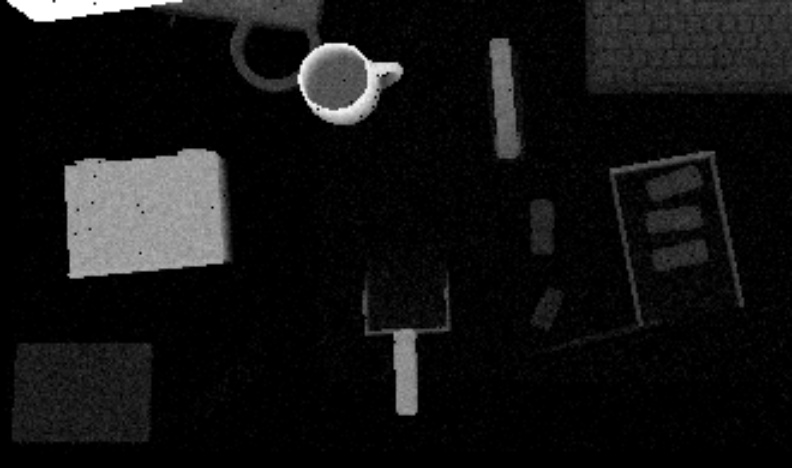

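```bash
cat > fit.py <<'E'
from h import *
def rect(P,lo=None):
    P=P.astype(np.float32)
    r=cv2.minAreaRect(P);return np.round(r[0],1),np.round(r[1],1),round(r[2],2),cv2.boxPoints(r).round(1).tolist()
if __name__=='__main__':
    d=np.load('/tmp/top0.npz');w=d['w'];f=d['f']
    X,Y,Z=w[...,0],w[...,1],w[...,2]
    def comp(m,seed):
        m=cv2.morphologyEx(m.astype(np.uint8),cv2.MORPH_OPEN,np.ones((2,2)))
        n,l=cv2.connectedComponents(m);return l==l[seed[1],seed[0]]
    m=comp((Z>45)&(Z<80)&(X<700),(142,238));print('box',m.sum(),np.nanmedian(Z[m]),rect(w[m][:,:2]))
    m=comp((Z>40)&(Z<75)&(X<480),(250,310));print('bar',m.sum(),np.nanmedian(Z[m]),rect(w[m][:,:2]))
    # scoop pan walls
    m=(Z>14)&(Z<40)&(Y>-50)&(Y<80)&(X>430)&(X<570);print('panwalls',m.sum(),rect(w[m][:,:2]))
    m=(Z>13)&(Z<45)&(Y>-390)&(Y<-170)&(X>440)&(X<670)
    n,l,s,c=cv2.connectedComponentsWithStats(m.astype(np.uint8))
    for i in range(1,n):
        if s[i][4]>40: print('tray',s[i],np.median(Z[l==i]),rect(w[l==i][:,:2]))
    m=(Z>4)&(Y>-390)&(Y<-60)&(X>420)&(X<480)
    n,l,s,c=cv2.connectedComponentsWithStats(m.astype(np.uint8))
    for i in range(1,n):
        if s[i][4]>15: print('pencil?',s[i],np.median(Z[l==i]),np.nanmin(w[l==i],0),np.nanmax(w[l==i],0))
    # floor reference
    m=(X>450)&(X<560)&(Y>70)&(Y<120);print('desk',np.nanmedian(Z[m]))
    m=(X>450)&(X<560)&(Y>-180)&(Y<-130);print('desk',np.nanmedian(Z[m]))
E
python3 fit.py
```

```text
box 3055 62.20017703836311 (array([nan, nan]), array([0., 0.]), 0.0, [[nan, nan], [nan, nan], [nan, nan], [nan, nan]])
bar 317 54.5932766795363 (array([410.6,  13.9]), array([89.3, 21.8]), 0.48, [[365.79998779296875, 24.5], [366.0, 2.700000047683716], [455.3999938964844, 3.4000000953674316], [455.20001220703125, 25.200000762939453]])
panwalls 122 (array([474. ,  17.6]), array([84.2, 93.3]), 4.78, [[428.20001220703125, 60.599998474121094], [436.0, -32.400001525878906], [519.9000244140625, -25.399999618530273], [512.0999755859375, 67.5999984741211]])
tray [334 213  56  74 407] 23.446825109780775 (array([ 559.8, -276.2]), array([177.4, 119.4]), 10.26, [[461.8999938964844, -233.3000030517578], [483.20001220703125, -350.70001220703125], [657.7999877929688, -319.1000061035156], [636.5, -201.6999969482422]])
tray [349 219  24  15 185] 17.832002840135374 (array([ 621.5, -275. ]), array([25.3, 60.6]), 20.98, [[598.7999877929688, -251.3000030517578], [620.5, -307.79998779296875], [644.0999755859375, -298.79998779296875], [622.4000244140625, -242.1999969482422]])
tray [349 236  24  12 182] 18.1
[... 236 characters left out ...]
ray [351 250  24  13 174] 17.52976337334087 (array([ 540.8, -280.9]), array([25.3, 60.7]), 12.55, [[521.9000244140625, -254.10000610351562], [535.0, -313.29998779296875], [559.7000122070312, -307.79998779296875], [546.5, -248.60000610351562]])
pencil? [317 279  39  18 125] 7.579776798926787 [ 436.2263518  -260.04998103    4.01780871] [ 479.82758047 -159.58472951   27.7821333 ]
pencil? [301 280  11   8  61] 10.074238637868802 [ 459.73357658 -143.81122107    4.92258926] [ 478.32082277 -117.23230727   19.60433648]
pencil? [306 293  10   4  17] 7.74246994384589 [ 436.17961951 -154.36734842    4.08396896] [ 444.17329521 -130.60591389   12.67834391]
desk -1.3451666361775096
desk 0.1882594276708005
```

```bash
python3 - <<'E'
import numpy as np,cv2
f=np.load('/tmp/top0.npz')['f'][...,::-1]
cv2.imwrite('pics/c1.png',cv2.resize(f[210:310,290:400],None,fx=6,fy=6,interpolation=cv2.INTER_CUBIC))
cv2.imwrite('pics/c2.png',cv2.resize(f[240:340,200:310],None,fx=6,fy=6,interpolation=cv2.INTER_CUBIC))
cv2.imwrite('pics/c3.png',cv2.resize(f[190:290,80:200],None,fx=6,fy=6,interpolation=cv2.INTER_CUBIC))
E
```

```text
(no output)
```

View pics/c1.png

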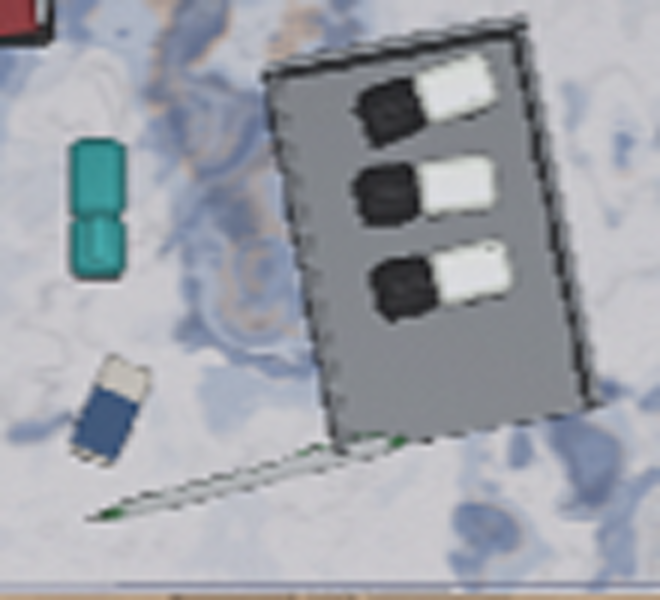

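View pics/c2.png

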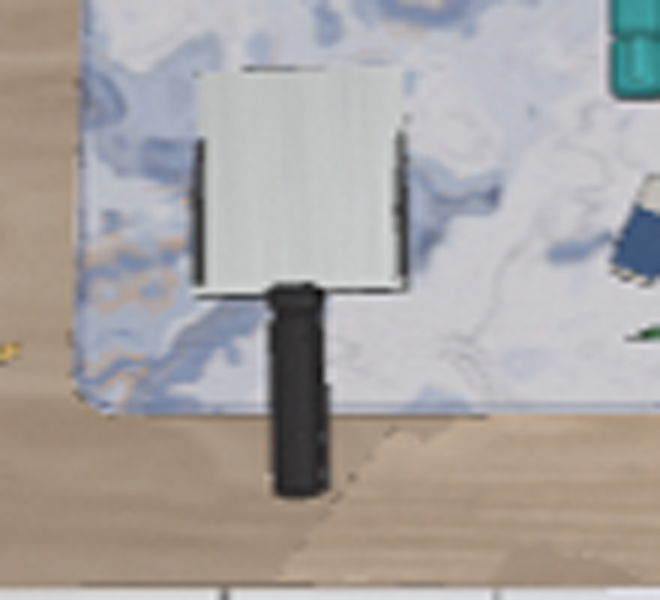

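View pics/c3.png

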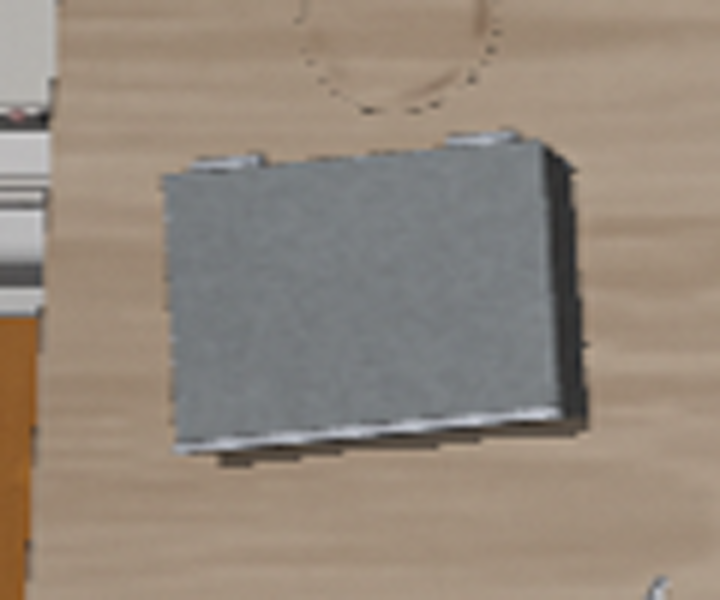

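```bash
cat >> h.py <<'E'
def ray(c,uv,z):
    K=np.array(c['intrinsics']);uv=np.atleast_2d(uv).astype(float)
    d=np.c_[(uv[:,0]-K[0,2])/K[0,0],(uv[:,1]-K[1,2])/K[1,1],np.ones(len(uv))]@att(c).T
    p=np.array(c['position']);return p+d*((z-p[2])/d[:,2])[:,None]
E
python3 - <<'E'
from h import *
c=dict(position=[ 379.7869852 , -169.45328223, 1612.57809584],attitude=[-3.0068718 , -0.00673398 ,-1.57275378],intrinsics=[[606.25145139,0,324.88235126],[0,606.25145139,235.39788845],[0,0,1]])
def rep(n,P):
    P=P[:,:2];print(n,P.round(1).tolist(),'len',np.linalg.norm(np.roll(P,-1,0)-P,axis=1).round(1),'ang',np.degrees([np.arctan2(*(b-a)[::-1]) for a,b in zip(P,np.roll(P,-1,0))]).round(1),'c',P.mean(0).round(1))
o=lambda a,x,y:np.array(a)/6-0.5+1/12+[x,y]
rep('lid',ray(c,o([(165,177),(545,143),(558,410),(178,448)],80,190),63.5))
rep('bar',ray(c,o([(270,290),(325,290),(330,493),(277,493)],200,240),58))
rep('pan floor',ray(c,o([(200,72),(404,70),(404,285),(204,292)],200,240),2))
rep('tray',ray(c,o([(265,75),(522,28)],290,210),34)); rep('trayfront floor',ray(c,o([(340,448),(592,408)],290,210),3))
rep('h',ray(c,o([(423,99),(425,190),(441,281)],290,210),16))
rep('needle',ray(c,o([(92,518),(404,440)],290,210),5))
w=np.load('/tmp/top0.npz')['w'];X,Y,Z=w[...,0],w[...,1],w[...,2]
m=(Z>50)&(Z<72)&(Y>190)&(Y<400)&(X>480)&(X<670);P=w[m][:,:2]
from fit import rect
print(m.sum(),rect(P),P.mean(0))
# bar line fit
m=(Z>46)&(Z<72)&(Y>-10)&(Y<40)&(X>370)&(X<450);P=w[m][:,:2]
print('bar',np.polyfit(P[:,0],P[:,1],1),P.mean(0), np.median(w[m][:,2]))
E
```

```text
lid [[632.8, 381.9], [647.5, 219.2], [531.9, 209.9], [515.9, 371.0]] len [163.4 116.  161.9 117.4] ang [ -84.8 -175.4   95.7    5.3] c [582.  295.5]
bar [[455.3, 25.1], [455.2, 1.7], [369.6, -1.6], [369.7, 20.8]] len [23.4 85.7 22.4 85.7] ang [ -90.1 -177.8   89.9    2.9] c [412.4  11.5]
pan floor [[554.7, 64.8], [555.5, -25.9], [460.1, -26.9], [457.1, 61.2]] len [90.7 95.4 88.2 97.7] ang [ -89.5 -179.4   91.9    2.1] c [506.9  18.3]
tray [[629.1, -203.9], [650.0, -317.2]] len [115.2 115.2] ang [-79.6 100.4] c [ 639.5 -260.6]
trayfront floor [[467.2, -237.1], [484.7, -348.8]] len [113.1 113.1] ang [-81.1  98.9] c [ 475.9 -293. ]
h [[621.1, -274.5], [580.4, -275.0], [539.9, -281.6]] len [40.7 41.  81.5] ang [-179.3 -170.6    5. ] c [ 580.5 -277. ]
needle [[436.5, -127.7], [470.6, -265.3]] len [141.8 141.8] ang [-76.1 103.9] c [ 453.5 -196.5]
3041 (array([584.6, 297.9]), array([129.1, 166.9]), 5.96, [[511.70001220703125, 374.20001220703125], [529.0, 208.1999969482422], [657.5, 221.60000610351562], [640.0999755859375, 387.6000061035156]]) [582.01906731 296.96702326]
bar [ 0.0563515  -8.27845482] [409.72749275  14.81030265] 55.72703710850351
```

{"op": "drive_tool", "data": {
  "steps": [
    {"delta_pos":[10,20,0],"yaw":-0.015,"hand":94},
    {"delta_pos":[19,36,0],"yaw":-0.015,"hand":94},
    {"delta_pos":[19,36,0],"yaw":-0.015,"hand":94},
    {"delta_pos":[19,36,0],"yaw":-0.015,"hand":94},
    {"delta_pos":[19,36,0],"yaw":-0.015,"hand":94}
  ]
}}

```text
clock: 0.57
eef_pos: [235.5, -363.5, 222.2]
eef_rot: [-3.141, 0.0, 0.198]
wrist_force: [0.8, -0.1, 0.7]
finger_gap: 94.0
```

{"op": "drive_tool", "data": {
  "steps": [
    {"delta_pos":[19,36,0],"yaw":-0.015,"hand":94},
    {"delta_pos":[19,36,0],"yaw":-0.015,"hand":94},
    {"delta_pos":[19,36,0],"yaw":-0.015,"hand":94},
    {"delta_pos":[19,36,0],"yaw":-0.015,"hand":94},
    {"delta_pos":[19,36,0],"yaw":-0.015,"hand":94}
  ]
}}

```text
clock: 0.98
eef_pos: [330.5, -183.5, 222.6]
eef_rot: [3.141, -0.0, 0.124]
wrist_force: [1.3, -1.1, 0.1]
finger_gap: 93.9
```

{"op": "drive_tool", "data": {
  "steps": [
    {"delta_pos":[19,36,0],"yaw":-0.015,"hand":94},
    {"delta_pos":[19,36,0],"yaw":-0.015,"hand":94},
    {"delta_pos":[19,36,0],"yaw":-0.015,"hand":94},
    {"delta_pos":[19,36,0],"yaw":-0.015,"hand":94},
    {"delta_pos":[19,36,0],"yaw":-0.015,"hand":94}
  ]
}}

```text
clock: 1.4
eef_pos: [425.6, -3.2, 222.5]
eef_rot: [3.141, -0.0, 0.049]
wrist_force: [0.3, -1.1, -0.3]
finger_gap: 94.5
```

```bash
python3 - <<'E'
from h import *
c=cam('wrist','wrist1.png');np.savez('/tmp/w1.npz',**{k:np.array(v) for k,v in c.items()})
w=cloud(c);X,Y,Z=w[...,0],w[...,1],w[...,2]
m=(Z>46)&(Z<75)&(Y>-15)&(Y<45)&(X>360)&(X<460);P=w[m][:,:2]
print('bar',np.polyfit(P[:,0],P[:,1],1),P.mean(0),P.min(0),P.max(0),np.median(w[m][:,2]))
E
```

```text
bar [ 0.04105321 -0.43700794] [417.41832456  16.69935511] [370.08647448   4.48827386] [459.84180987  29.23201165] 57.4559691547575
```

View pics/wrist1.png

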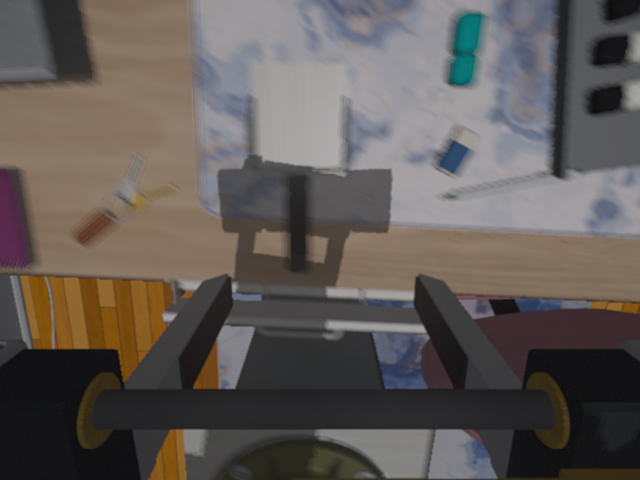

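{"op": "drive_tool", "data": {
  "steps": [
    {"delta_pos":[1,7,-15],"yaw":0,"hand":70},
    {"delta_pos":[1,7,-35],"yaw":0,"hand":60},
    {"delta_pos":[1,5,-41],"yaw":0,"hand":50},
    {"delta_pos":[0,0,-41],"yaw":0,"hand":46},
    {"delta_pos":[0,0,-30],"yaw":0,"hand":46}
  ]
}}

```text
clock: 1.87
eef_pos: [427.0, 14.0, 57.6]
eef_rot: [-3.141, 0.002, 0.051]
wrist_force: [0.6, -0.1, 0.4]
finger_gap: 64.4
```

{"op": "drive_tool", "data": {
  "steps": [
    {"delta_pos":[0,0,-17],"yaw":-0.002,"hand":46},
    {"delta_pos":[0,0,0],"yaw":0,"hand":20},
    {"delta_pos":[0,0,0],"yaw":0,"hand":10},
    {"delta_pos":[0,0,0],"yaw":0,"hand":0},
    {"delta_pos":[0,0,0],"yaw":0,"hand":0}
  ],
  "squeeze": 60
}}

```text
clock: 2.28
eef_pos: [429.1, 13.6, 44.9]
eef_rot: [3.141, -0.002, 0.048]
wrist_force: [0.1, 0.7, 0.2]
finger_gap: 30.6
```

{"op": "drive_tool", "data": {
  "steps": [
    {"delta_pos":[0,0,0],"yaw":0,"hand":0},
    {"delta_pos":[0,0,0],"yaw":0,"hand":0},
    {"delta_pos":[0,0,0],"yaw":0,"hand":0}
  ]
}}

```text
clock: 2.53
eef_pos: [428.9, 13.6, 44.5]
eef_rot: [3.141, -0.002, 0.048]
wrist_force: [-1.9, 0.6, 8.6]
finger_gap: 21.6
```

{"op": "drive_tool", "data": {
  "steps": [
    {"delta_pos":[0,0,8],"yaw":0,"hand":0},
    {"delta_pos":[0,0,22],"yaw":0,"hand":0},
    {"delta_pos":[0,0,40],"yaw":0,"hand":0},
    {"delta_pos":[0,0,30],"yaw":0,"hand":0},
    {"delta_pos":[0,0,0],"yaw":0,"hand":0}
  ]
}}

```text
clock: 2.95
eef_pos: [430.4, 13.6, 149.3]
eef_rot: [3.141, -0.009, 0.048]
wrist_force: [0.1, -0.8, -0.8]
finger_gap: 21.6
```

```bash
python3 - <<'E'
from h import *
c=cam('scene','s1.png')
f=c['frame'][:,:,::-1];cv2.imwrite('pics/s1z.png',cv2.resize(f[160:340,150:420],None,fx=2.9,fy=2.9))
c=cam('wrist','w1.png')
t=cam('top','t1.png')
w=cloud(t);X,Y,Z=w[...,0],w[...,1],w[...,2]
m=(X>500)&(X<560)&(Y>-10)&(Y<40)
A=np.c_[X[m],Y[m],np.ones(m.sum())];s=np.linalg.lstsq(A,Z[m],rcond=None)[0];print(s,np.median(Z[m]))
E
```

```text
[-6.74762328e-02  1.50869448e-02  1.36363465e+02] 100.95658264513645
```

View pics/s1z.png

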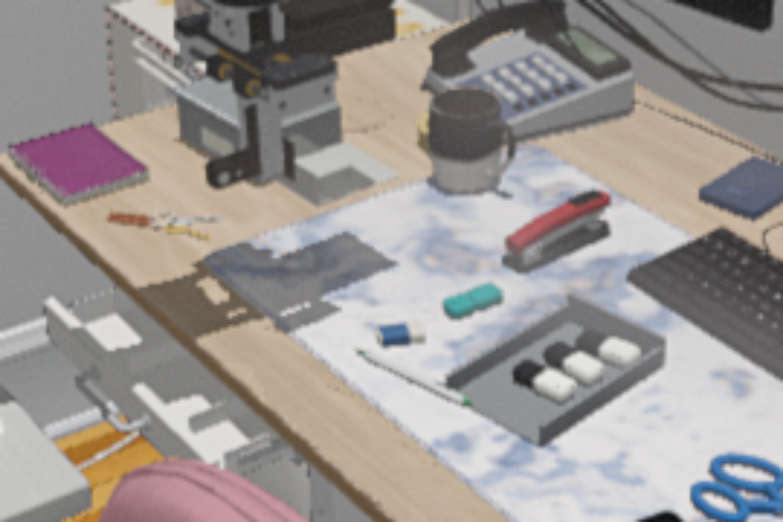

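View pics/w1.png

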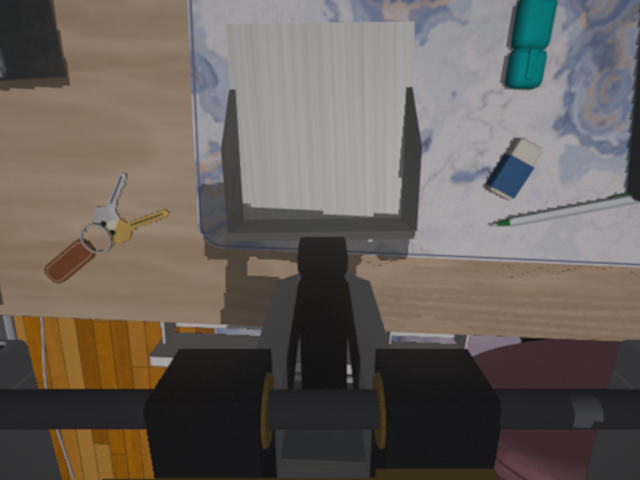

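{"op": "drive_tool", "data": {
  "steps": [
    {"delta_pos":[-8,20,0],"yaw":0.005,"hand":0},
    {"delta_pos":[-10,40,-6],"yaw":0.008,"hand":0},
    {"delta_pos":[-10,40,-6],"yaw":0.008,"hand":0},
    {"delta_pos":[-10,40,-6],"yaw":0.008,"hand":0},
    {"delta_pos":[-10,40,-6],"yaw":0.008,"hand":0}
  ]
}}

```text
clock: 3.52
eef_pos: [378.6, 195.0, 117.9]
eef_rot: [3.141, 0.002, 0.085]
wrist_force: [1.1, 0.2, -1.7]
finger_gap: 21.8
```

{"op": "drive_tool", "data": {
  "steps": [
    {"delta_pos":[-10,40,-6],"yaw":0.007,"hand":0},
    {"delta_pos":[-10,32,-6],"yaw":0,"hand":0},
    {"delta_pos":[0,10,-4],"yaw":0,"hand":0},
    {"delta_pos":[0,0,0],"yaw":0,"hand":0}
  ]
}}

```text
clock: 3.85
eef_pos: [358.8, 276.8, 101.4]
eef_rot: [3.14, 0.003, 0.095]
wrist_force: [-0.1, -0.9, -2.1]
finger_gap: 21.8
```

```bash
python3 - <<'E'
from h import *
s=manip.read_state();print(s['eef_pos'],s['eef_rot'])
c=cam('wrist','w2.png');np.savez('/tmp/w2.npz',**{k:np.array(v) for k,v in c.items()},w=cloud(c))
t=cam('top','t2.png');np.savez('/tmp/t2.npz',**{k:np.array(v) for k,v in t.items()},w=cloud(t))
f=t['frame'][:,:,::-1];cv2.imwrite('pics/t2z.png',cv2.resize(f[180:320,80:280],None,fx=4,fy=4,interpolation=cv2.INTER_CUBIC))
E
```

```text
[358.75883124 276.84305646 101.38946341] [3.14002151 0.00330586 0.09500863]
```

View pics/t2z.png

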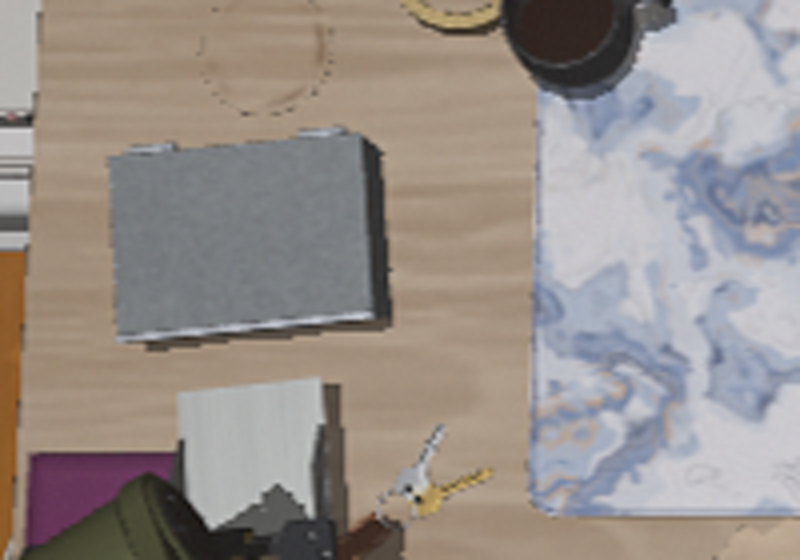

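View pics/w2.png

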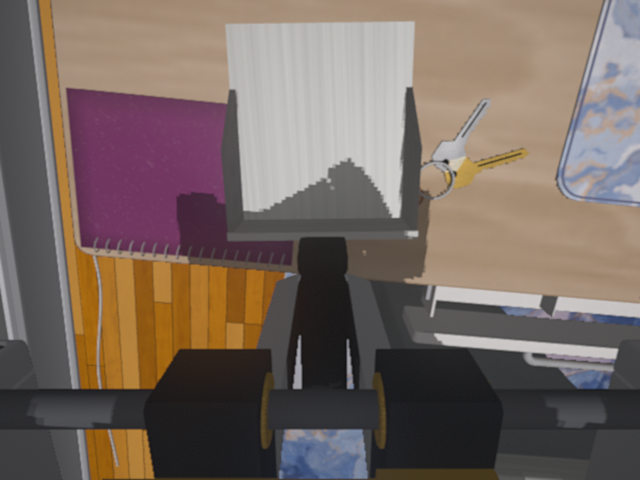

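```bash
cat > tipz.py <<'E'
from h import *
def scoopfit(c,s):
    # fit the pan floor plane in tool-yaw frame; returns height of underside tip estimate
    w=cloud(c);yaw=s['eef_rot'][2];p=s['eef_pos']
    Rz=np.array([[np.cos(yaw),np.sin(yaw)],[-np.sin(yaw),np.cos(yaw)]])
    q=(w[...,:2]-p[:2])@Rz.T
    dz=w[...,2]-p[2]
    m=(q[...,0]>75)&(q[...,0]<124)&(abs(q[...,1])<35)&(abs(dz+40)<35)
    A=np.c_[q[m][:,0]-130,np.ones(m.sum())]
    b=dz[m];k=np.ones(len(b),bool)
    for _ in range(5):
        x=np.linalg.lstsq(A[k],b[k],rcond=None)[0];k=abs(b-A@x)<6
    # edge
    m2=(abs(q[...,1])<30)&(abs(dz-(x[1]+x[0]*(q[...,0]-130)))<8)&(q[...,0]<150)&(q[...,0]>75)
    return 'slope',x[0].round(4),'tip top z rel tcp',x[1].round(2),'abs',(p[2]+x[1]).round(1),'edge x',np.percentile(q[m2][:,0],[98,99.7]).round(1),m.sum()
if __name__=='__main__':
    s=manip.read_state()
    for n in('wrist','top'): print(n,scoopfit(cam(n),s))
E
python3 tipz.py; python3 - <<'E'
from h import *
d=dict(np.load('/tmp/t2.npz'))
o=lambda a:np.array(a)/4-0.5+1/8+[80,180]
a=ray(d,o([(178,393),(322,379)]),58);b=ray(d,o([(118,334),(373,312)]),63.5);e=ray(d,o([(118,342),(375,320)]),58.5);b2=ray(d,o([(108,158),(360,134)]),63.5)
for n,x in(('tip',a),('lipTop',b),('lipbot',e),('back',b2)):print(n,x.round(1).tolist(),x.mean(0).round(1),np.arctan2(-(x[1]-x[0])[0]*-1,-(x[1]-x[0])[1]).round(3))
E
```

```text
wrist ('slope', np.float64(-0.0544), 'tip top z rel tcp', np.float64(-43.71), 'abs', np.float64(58.7), 'edge x', array([128.9, 129.9]), np.int64(14334))
top ('slope', np.float64(-0.0784), 'tip top z rel tcp', np.float64(-45.66), 'abs', np.float64(56.8), 'edge x', array([127.6, 128.9]), np.int64(526))
tip [[481.4, 333.4, 58.0], [490.2, 241.8, 58.0]] [485.8 287.6  58. ] 0.096
lipTop [[518.8, 371.5, 63.5], [532.7, 209.2, 63.5]] [525.7 290.3  63.5] 0.086
lipbot [[514.1, 373.0, 58.5], [528.0, 209.0, 58.5]] [521.1 291.   58.5] 0.085
back [[632.7, 383.1, 63.5], [648.3, 221.2, 63.5]] [640.5 302.2  63.5] 0.096
```

{"op": "drive_tool", "data": {
  "steps": [
    {"delta_pos":[0,0,-7],"yaw":0,"hand":0},
    {"delta_pos":[10,0.9,0],"yaw":0,"hand":0},
    {"delta_pos":[14,1.3,0],"yaw":0,"hand":0},
    {"delta_pos":[14,1.3,0],"yaw":0,"hand":0},
    {"delta_pos":[12,1.1,0],"yaw":0,"hand":0}
  ]
}}

```text
clock: 4.47
eef_pos: [411.9, 279.7, 96.4]
eef_rot: [-3.142, -0.0, 0.091]
wrist_force: [0.2, -0.1, -1.3]
finger_gap: 21.6
```

{"op": "drive_tool", "data": {
  "steps": [
    {"delta_pos":[8,0.7,0],"yaw":0,"hand":0},
    {"delta_pos":[0,0,0],"yaw":0,"hand":0}
  ]
}}

```text
clock: 4.63
eef_pos: [419.8, 280.5, 96.3]
eef_rot: [-3.142, -0.0, 0.09]
wrist_force: [-0.0, 0.3, -1.4]
finger_gap: 21.3
```

```bash
python3 - <<'E'
from h import *
s=manip.read_state();print(s['eef_pos'],s['wrist_force'],s['moment'])
t=cam('top','t3.png')
f=t['frame'][:,:,::-1];cv2.imwrite('pics/t3z.png',cv2.resize(f[180:320,80:280],None,fx=4,fy=4,interpolation=cv2.INTER_CUBIC))
t=cam('wrist','w3.png')
E
```

```text
[419.8049294  280.49911575  96.2546815 ] [-0.04871485  0.31856973 -1.36039007] [-0.02353777  0.11509108 -0.05488615]
```

View pics/t3z.png

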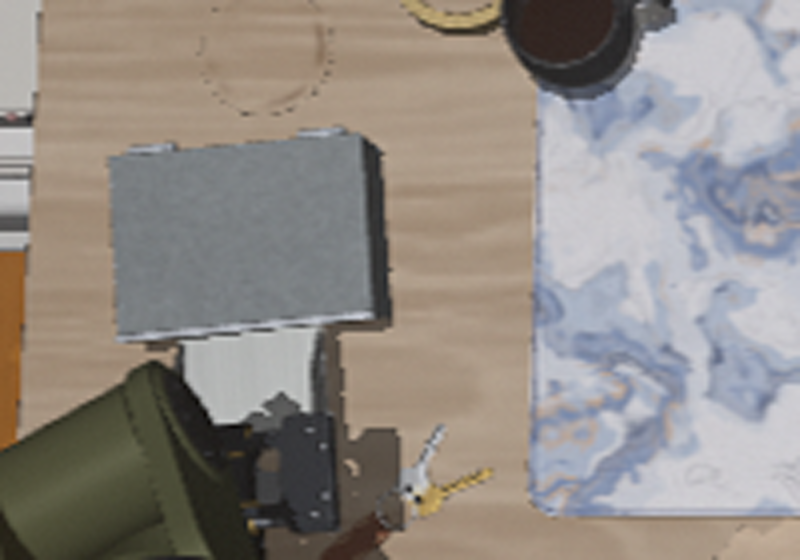

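View pics/w3.png

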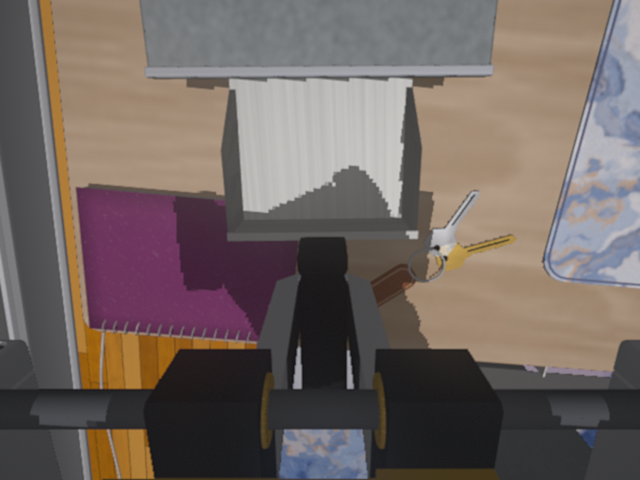

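{"op": "drive_tool", "data": {
  "steps": [
    {"delta_pos":[0,0,6],"yaw":0,"hand":0},
    {"delta_pos":[0.5,0,8],"yaw":0,"hand":0},
    {"delta_pos":[1,0,9],"yaw":0,"hand":0},
    {"delta_pos":[1.6,0.2,8],"yaw":0,"hand":0},
    {"delta_pos":[2.7,0.3,8],"yaw":0,"hand":0}
  ]
}}

```text
clock: 5.15
eef_pos: [424.0, 281.6, 136.7]
eef_rot: [-3.141, -0.0, 0.092]
wrist_force: [-1.6, -1.2, -3.9]
finger_gap: 21.6
```

```bash
python3 - <<'E'
from h import *
s=manip.read_state();print(s['eef_pos'],s['wrist_force'],s['moment'])
t=cam('scene','s4.png')
f=t['frame'][:,:,::-1];cv2.imwrite('pics/s4z.png',cv2.resize(f[160:300,170:370],None,fx=4,fy=4,interpolation=cv2.INTER_CUBIC))
t=cam('wrist','w4.png')
E
```

```text
[423.96351637 281.55486647 136.67903112] [-1.63688738 -1.16765821 -3.89628319] [-0.03533955  0.58045672 -0.04432344]
```

View pics/s4z.png

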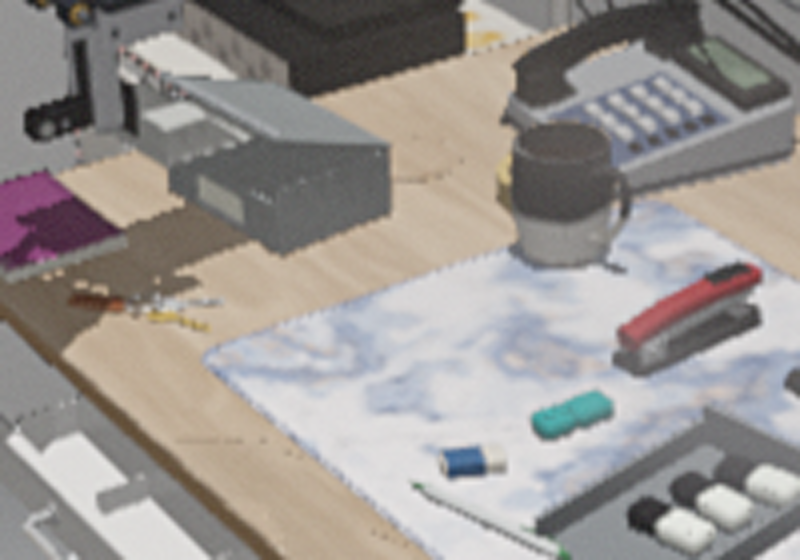

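View pics/w4.png

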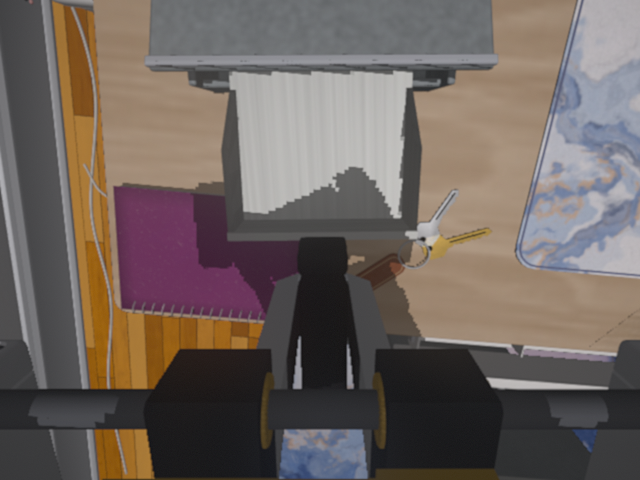

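{"op": "drive_tool", "data": {
  "steps": [
    {"delta_pos":[7.2,0.7,15],"yaw":0,"hand":0},
    {"delta_pos":[9.7,0.9,14],"yaw":0,"hand":0},
    {"delta_pos":[12,1.1,11],"yaw":0,"hand":0},
    {"delta_pos":[14,1.3,8],"yaw":0,"hand":0},
    {"delta_pos":[15,1.4,5],"yaw":0,"hand":0}
  ]
}}

```text
clock: 5.67
eef_pos: [482.5, 287.0, 189.5]
eef_rot: [-3.141, -0.001, 0.092]
wrist_force: [-1.5, 0.2, -1.4]
finger_gap: 21.5
```

{"op": "drive_tool", "data": {
  "steps": [
    {"delta_pos":[16,1.5,3],"yaw":0,"hand":0},
    {"delta_pos":[16,1.5,1],"yaw":0,"hand":0},
    {"delta_pos":[0,0,0],"yaw":0,"hand":0}
  ]
}}

```text
clock: 5.92
eef_pos: [515.8, 289.8, 192.4]
eef_rot: [-3.141, -0.001, 0.091]
wrist_force: [0.2, -0.5, -2.1]
finger_gap: 21.6
```

```bash
python3 - <<'E'
from h import *
s=manip.read_state();print(s['eef_pos'],s['wrist_force'],s['moment'])
t=cam('scene','s5.png')
f=t['frame'][:,:,::-1];cv2.imwrite('pics/s5z.png',cv2.resize(f[140:280,170:370],None,fx=4,fy=4,interpolation=cv2.INTER_CUBIC))
E
```

```text
[515.80372552 289.75382586 192.39289165] [ 0.24922224 -0.54130884 -2.12173097] [-0.0078467   0.09841949  0.00716594]
```

View pics/s5z.png

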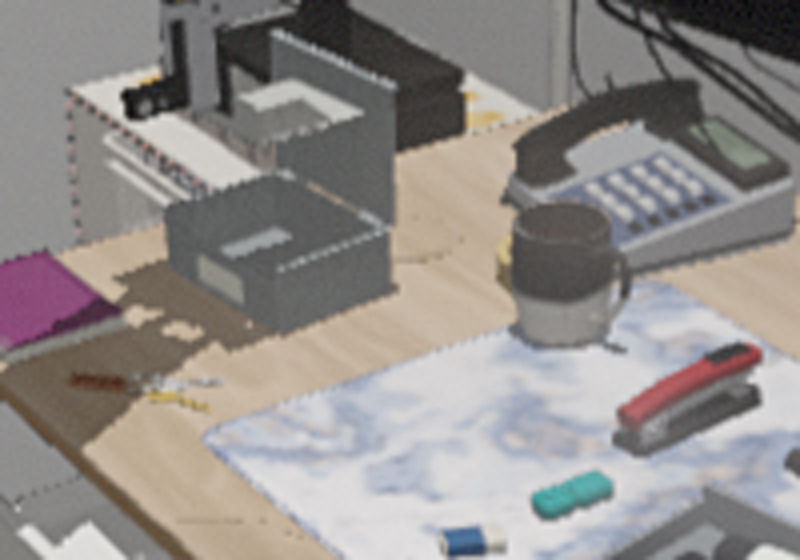

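{"op": "drive_tool", "data": {
  "steps": [
    {"delta_pos":[12,1.1,0],"yaw":0,"hand":0},
    {"delta_pos":[12,1.1,-1],"yaw":0,"hand":0},
    {"delta_pos":[0,0,0],"yaw":0,"hand":0},
    {"delta_pos":[-20,-1.8,0],"yaw":0,"hand":0},
    {"delta_pos":[-40,-3.7,0],"yaw":0,"hand":0}
  ]
}}

```text
clock: 6.38
eef_pos: [478.2, 286.1, 190.5]
eef_rot: [3.141, -0.0, 0.09]
wrist_force: [-0.6, 0.3, -0.7]
finger_gap: 21.6
```

```bash
python3 - <<'E'
from h import *
s=manip.read_state();print(s['eef_pos'],s['wrist_force'],s['moment'])
t=cam('scene','s6.png');np.savez('/tmp/s6.npz',**{k:np.array(v) for k,v in t.items()},w=cloud(t))
f=t['frame'][:,:,::-1];cv2.imwrite('pics/s6z.png',cv2.resize(f[140:280,170:370],None,fx=4,fy=4,interpolation=cv2.INTER_CUBIC))
t=cam('top','t6.png');np.savez('/tmp/t6.npz',**{k:np.array(v) for k,v in t.items()},w=cloud(t))
E
python3 tipz.py
```

```text
[478.17483717 286.12718473 190.47353896] [-0.64817422  0.34746835 -0.72396421] [0.00762611 0.06992913 0.03360734]
wrist ('slope', np.float64(-0.057), 'tip top z rel tcp', np.float64(-44.07), 'abs', np.float64(146.0), 'edge x', array([128.8, 129.8]), np.int64(14293))
top ('slope', np.float64(-0.0443), 'tip top z rel tcp', np.float64(-43.36), 'abs', np.float64(146.7), 'edge x', array([130.4, 131.4]), np.int64(574))
```

View pics/s6z.png

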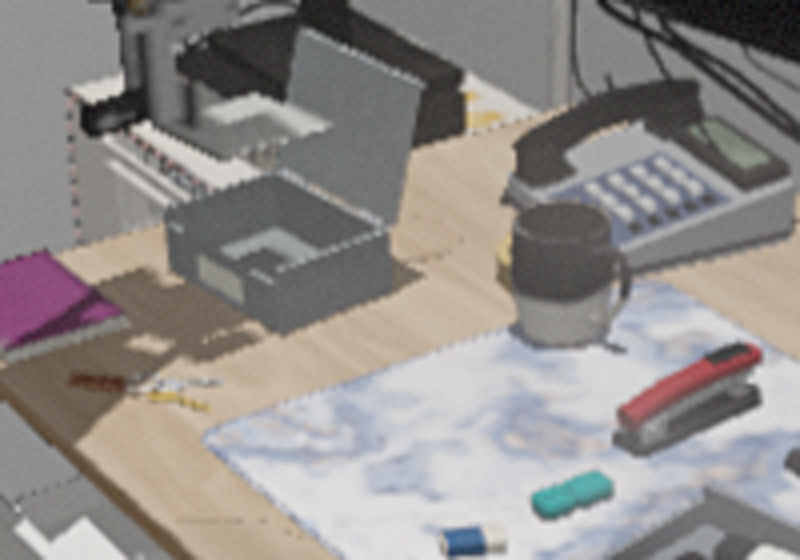

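View pics/t6.png

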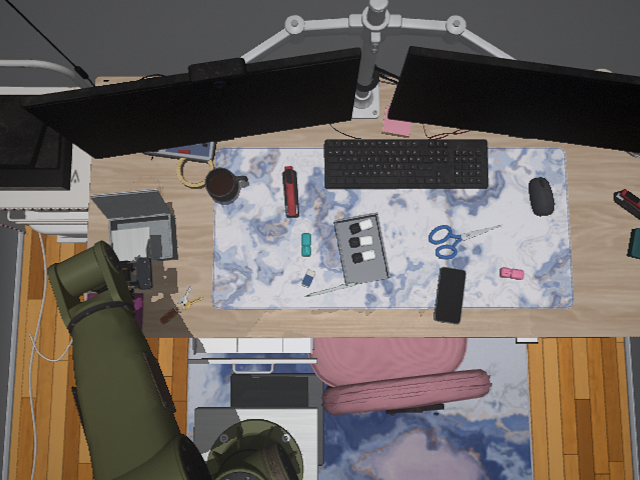

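{"op": "drive_tool", "data": {
  "steps": [
    {"delta_pos":[-20,-15,0],"yaw":0,"hand":0},
    {"delta_pos":[-15,-35,0],"yaw":0,"hand":0},
    {"delta_pos":[-10,-40,0],"yaw":0,"hand":0},
    {"delta_pos":[-10,-40,0],"yaw":0,"hand":0},
    {"delta_pos":[-10,-40,0],"yaw":0,"hand":0}
  ]
}}

```text
clock: 7.0
eef_pos: [412.6, 115.2, 191.8]
eef_rot: [3.142, -0.001, 0.093]
wrist_force: [0.8, 0.1, -1.6]
finger_gap: 21.5
```

{"op": "drive_tool", "data": {
  "steps": [
    {"delta_pos":[-10,-40,0],"yaw":0,"hand":0},
    {"delta_pos":[-10,-40,0],"yaw":0,"hand":0},
    {"delta_pos":[-8,-40,0],"yaw":0,"hand":0},
    {"delta_pos":[0,-40,0],"yaw":0,"hand":0},
    {"delta_pos":[0,-20,0],"yaw":0,"hand":0}
  ]
}}

```text
clock: 7.42
eef_pos: [384.9, -66.8, 192.2]
eef_rot: [3.14, -0.002, 0.09]
wrist_force: [0.3, 0.6, -1.7]
finger_gap: 21.3
```

```bash
python3 - <<'E'
from h import *
s=manip.read_state();print(s['eef_pos'],s['wrist_force'],s['moment'])
t=cam('wrist','w7.png');np.savez('/tmp/w7.npz',**{k:np.array(v) for k,v in t.items()},w=cloud(t))
E
```

```text
[384.90828586 -66.8475094  192.21887004] [ 0.26726753  0.62085119 -1.65090495] [ 0.09401869  0.10092387 -0.02409578]
```

View pics/w7.png

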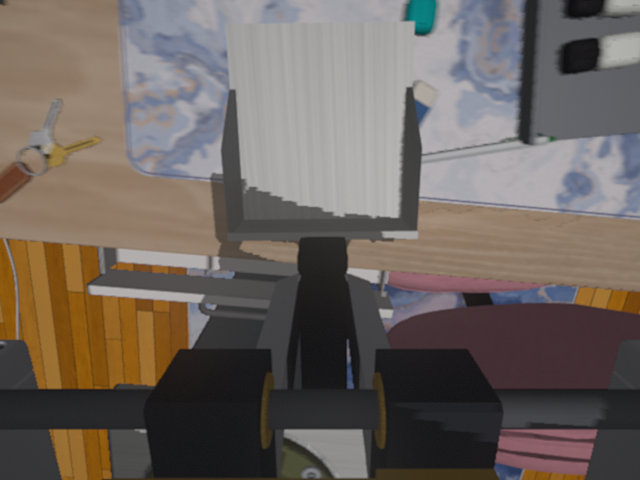

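```bash
python3 - <<'E'
from h import *
d=dict(np.load('/tmp/w7.npz'));w=d['w'];f=d['frame']
cv2.imwrite('pics/w7z.png',cv2.resize(f[110:190,410:610,::-1],None,fx=4,fy=4,interpolation=cv2.INTER_CUBIC))
for u,v in[(430,157),(450,153),(470,151),(490,148),(510,145),(530,141),(545,138),(552,137)]:
    for dv in(-1,0,1,2): 
        pass
    print(u,v,w[v-4:v+5,u,2].round(1),w[v,u].round(1))
X,Y,Z=w[...,0],w[...,1],w[...,2]
m=(X>430)&(X<450)&(Y>-250)&(Y<-180);print('desk',np.nanmedian(Z[m]))
for u,v in[(600,110),(580,115),(560,120)]:print(w[v,u])
E
```

```text
430 157 [4.6 8.6 8.5 9.2 9.4 9.2 9.4 8.  6.6] [ 446.6 -157.1    9.4]
450 153 [ 0.1  5.6  7.9  8.6  9.9  7.9 10.5  8.6  8.9] [ 451.7 -174.2    9.9]
470 151 [ 5.7  7.4  8.   9.1  8.1 10.4 10.   7.5  7.4] [ 455.  -192.3    8.1]
490 148 [ 7.4  7.8  8.   8.7  9.1 11.5  9.2  7.5  6.3] [ 459.2 -209.2    9.1]
510 145 [ 5.6  8.   8.6  8.4  9.9 10.4  9.2  7.3  6.7] [ 463.4 -226.     9.9]
530 141 [24.2 23.8 24.5 23.6 24.4 24.6 24.4 25.8  7.6] [ 468.5 -235.1   24.4]
545 138 [ 3.7  3.6  3.   7.6  8.7  8.7 10.2  8.5  6.9] [ 472.2 -256.1    8.7]
552 137 [2.  3.5 4.4 3.4 5.7 7.1 7.5 2.8 1.3] [ 473.6 -263.9    5.7]
desk 0.5509895795851776
[ 500.28137298 -302.46873842    1.82257514]
[ 494.40329984 -284.80479793    3.6528792 ]
[ 488.68173028 -268.64370305    3.06733924]
```

View pics/w7z.png

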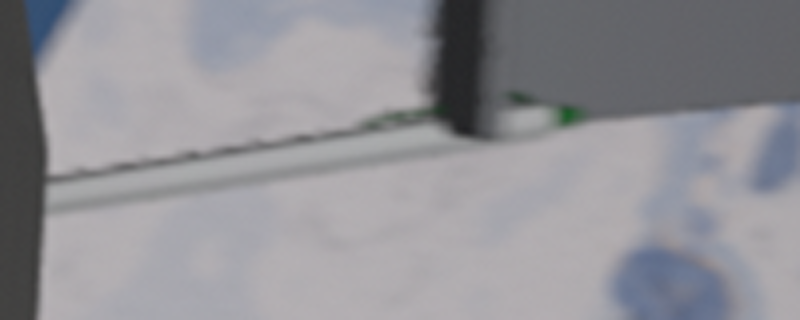

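{"op": "drive_tool", "data": {
  "steps": [
    {"delta_pos":[0,-30,-10],"yaw":0.015,"hand":0},
    {"delta_pos":[0,-40,-10],"yaw":0.015,"hand":0},
    {"delta_pos":[1,-40,-10],"yaw":0.015,"hand":0},
    {"delta_pos":[1,-40,-15],"yaw":0.015,"hand":0},
    {"delta_pos":[1,-40,-20],"yaw":0.014,"hand":0}
  ]
}}

```text
clock: 7.88
eef_pos: [388.4, -252.6, 128.7]
eef_rot: [3.139, -0.002, 0.166]
wrist_force: [2.1, 0.3, -1.6]
finger_gap: 21.5
```

{"op": "drive_tool", "data": {
  "steps": [
    {"delta_pos":[0,-40,-20],"yaw":0.014,"hand":0},
    {"delta_pos":[0,-13,-7],"yaw":0,"hand":0},
    {"delta_pos":[0,0,0],"yaw":0,"hand":0}
  ]
}}

```text
clock: 8.13
eef_pos: [387.3, -302.4, 100.8]
eef_rot: [-3.14, 0.001, 0.177]
wrist_force: [0.3, 0.6, -1.4]
finger_gap: 21.2
```

```bash
python3 - <<'E'
from h import *
s=manip.read_state();print(s['eef_pos'],s['eef_rot'],s['wrist_force'])
t=cam('top','t8.png');np.savez('/tmp/t8.npz',**{k:np.array(v) for k,v in t.items()},w=cloud(t))
cv2.imwrite('pics/t8z.png',cv2.resize(t['frame'][200:340,290:430,::-1],None,fx=5,fy=5,interpolation=cv2.INTER_CUBIC)[:600])
t=cam('wrist','w8.png');np.savez('/tmp/w8.npz',**{k:np.array(v) for k,v in t.items()},w=cloud(t))
E
```

```text
[ 387.26971526 -302.39772663  100.82316867] [-3.14043217e+00  1.25216733e-03  1.76680874e-01] [ 0.28163022  0.55554828 -1.37931798]
```

View pics/t8z.png

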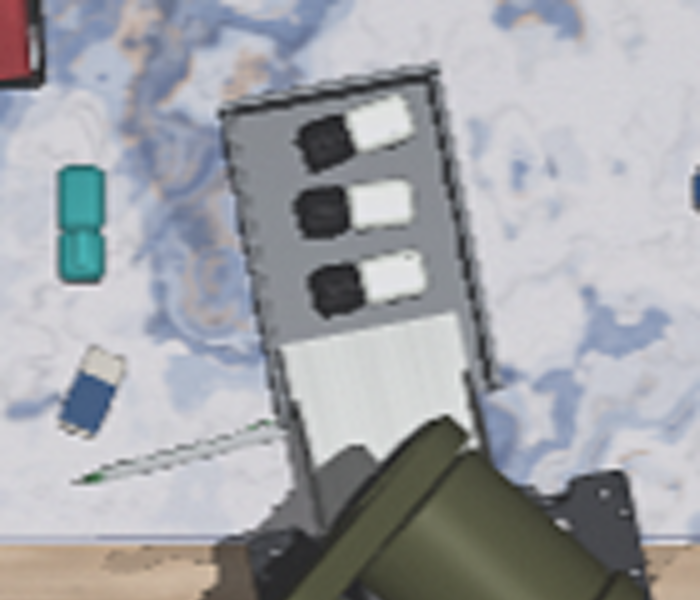

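View pics/w8.png

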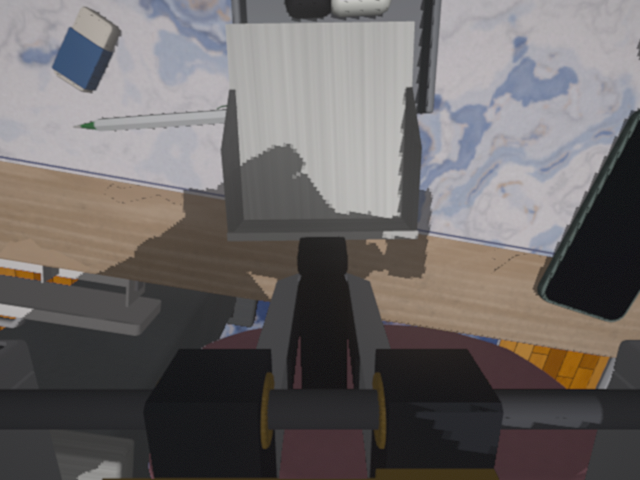

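```bash
python3 - <<'E'
from h import *
d=dict(np.load('/tmp/t8.npz'));w=d['w']
o=lambda a:np.array(a)/5-0.5+.1+[290,200]
a=ray(d,o([(278,352),(458,315)]),57)
print('tip',a.round(1).tolist(),a.mean(0).round(1))
X,Y,Z=w[...,0],w[...,1],w[...,2]
C=np.array([559.8,-276.2]);
from scipy.optimize import least_squares
# fit walls: points with 20<z<40 in tray area not pens
m=(Z>20.5)&(Z<40)&(Y>-370)&(Y<-180)&(X>500)&(X<670);P=w[m][:,:2]
def loc(p,P):
    c,s=np.cos(p[2]),np.sin(p[2]);q=P-p[:2];return np.c_[q[:,0]*c+q[:,1]*s,-q[:,0]*s+q[:,1]*c]
def res(p):
    q=loc(p,P);d=np.minimum(np.minimum(abs(q[:,1]-56.5),abs(q[:,1]+56.5)),abs(q[:,0]-85));return np.minimum(d,8)
r=least_squares(res,[559.8,-276.2,.178],loss='soft_l1',x_scale=[1,1,.01],diff_step=1e-3);print(r.x,len(P),np.median(res(r.x)))
p=r.x
print('tip loc',loc(p,a[:,:2]).round(1))
print('pens',loc(p,np.array([[621.1,-274.5],[580.4,-275.0],[539.9,-281.6]])).round(1))
print('TCP loc',loc(p,np.array([[387.27,-302.4]])).round(1), 'pen tip',loc(p,np.array([[473.6,-263.9],[446.6,-157]])))
w7=dict(np.load('/tmp/w7.npz'))
w8=dict(np.load('/tmp/w8.npz'));w=w8['w']
X,Y,Z=w[...,0],w[...,1],w[...,2];m=(Z>20.5)&(Z<28)&(Y>-370)&(Y<-325)&(X>470)&(X<600);print('right wall in wrist',loc(p,w[m][:,:2]).mean(0),m.sum())
E
```

```text
tip [[500.8, -232.4, 57.0], [519.8, -325.2, 57.0]] [ 510.3 -278.8   57. ]
[ 5.59219194e+02 -2.76520056e+02  1.83303844e-01] 385 1.858443233003129
tip loc [[-49.4  54. ]
 [-47.7 -40.7]]
pens [[ 61.2  -9.3]
 [ 21.1  -2.4]
 [-19.9  -1.5]]
TCP loc [[-173.8    5.9]] pen tip [[-81.88442988  28.01521621]
 [-88.94646336 138.04583778]]
right wall in wrist [-53.29972991 -55.7000775 ] 1090
```

{"op": "drive_tool", "data": {
  "steps": [
    {"delta_pos":[1.7,-9.3,-10],"yaw":0.005,"hand":0},
    {"delta_pos":[0,0,-20],"yaw":0,"hand":0},
    {"delta_pos":[0,0,-10],"yaw":0,"hand":0},
    {"delta_pos":[0,0,0],"yaw":0,"hand":0}
  ]
}}

```text
clock: 8.57
eef_pos: [389.2, -307.8, 61.4]
eef_rot: [-3.14, 0.001, 0.186]
wrist_force: [0.0, 0.2, -2.2]
finger_gap: 22.0
```

{"op": "drive_tool", "data": {
  "steps": [
    {"delta_pos":[0,0,-4],"yaw":0,"hand":0},
    {"delta_pos":[0,0,-2],"yaw":0,"hand":0},
    {"delta_pos":[0,0,-1],"yaw":0,"hand":0}
  ]
}}

```text
clock: 8.82
eef_pos: [389.9, -309.2, 56.1]
eef_rot: [3.141, -0.001, 0.185]
wrist_force: [1.0, 0.9, -2.4]
finger_gap: 21.6
```

{"op": "drive_tool", "data": {
  "steps": [
    {"delta_pos":[0,0,-2],"yaw":0,"hand":0},
    {"delta_pos":[0,0,-2],"yaw":0,"hand":0},
    {"delta_pos":[0,0,0],"yaw":0,"hand":0}
  ]
}}

```text
clock: 9.07
eef_pos: [389.9, -309.5, 52.0]
eef_rot: [3.141, -0.001, 0.185]
wrist_force: [-0.6, 1.6, 5.4]
finger_gap: 21.5
```

```bash
python3 - <<'E'
from h import *
s=manip.read_state();print(s['eef_pos'],s['eef_rot'],s['wrist_force'],s['moment'])
t=cam('scene','s9.png')
cv2.imwrite('pics/s9z.png',cv2.resize(t['frame'][220:340,230:390,::-1],None,fx=5,fy=5,interpolation=cv2.INTER_CUBIC))
t=cam('wrist','w9.png');cv2.imwrite('pics/w9z.png',cv2.resize(t['frame'][0:260,150:500,::-1],None,fx=2.2,fy=2.2))
E
python3 tipz.py
```

```text
[ 389.86723804 -309.46989304   52.03623913] [ 3.14101111e+00 -9.34940005e-04  1.84582263e-01] [-0.56039866  1.58396544  5.429133  ] [ 0.78588971 -0.27566992  0.15867514]
wrist ('slope', np.float64(-0.041), 'tip top z rel tcp', np.float64(-41.87), 'abs', np.float64(10.3), 'edge x', array([140.3, 141.3]), np.int64(14428))
top ('slope', np.float64(-0.0245), 'tip top z rel tcp', np.float64(-42.72), 'abs', np.float64(9.5), 'edge x', array([146.7, 149.5]), np.int64(483))
```

View pics/s9z.png

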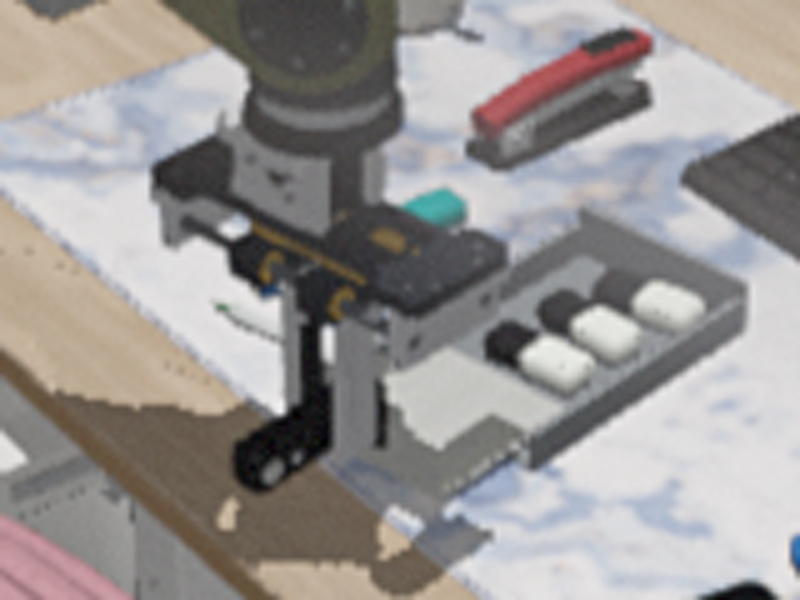

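View pics/w9z.png

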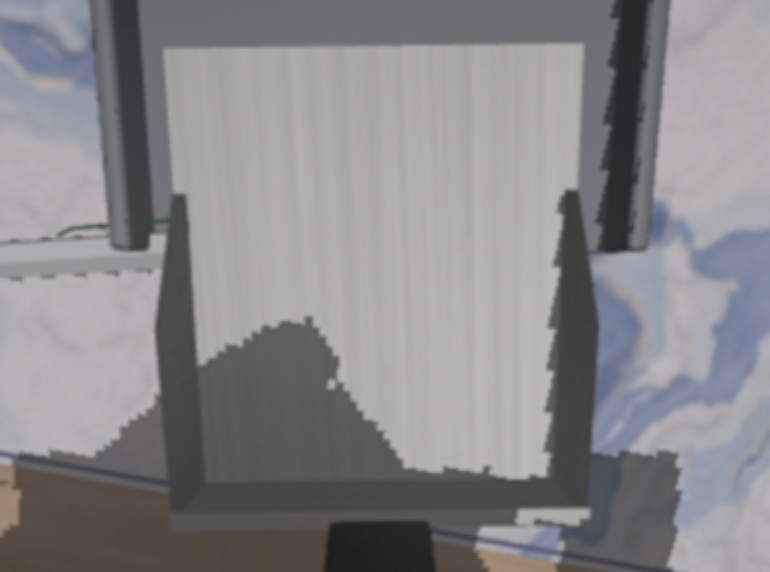

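{"op": "drive_tool", "data": {
  "steps": [
    {"delta_pos":[0,0,8],"yaw":0,"hand":0},
    {"delta_pos":[0.5,-3,8],"yaw":0,"hand":0},
    {"delta_pos":[0,0,0],"yaw":0,"hand":0}
  ]
}}

```text
clock: 9.52
eef_pos: [390.8, -313.3, 69.5]
eef_rot: [3.139, -0.002, 0.185]
wrist_force: [-0.5, -0.5, -1.3]
finger_gap: 21.5
```

{"op": "drive_tool", "data": {
  "steps": [
    {"delta_pos":[0,0,0],"yaw":0,"hand":0},
    {"delta_pos":[0,0,0],"yaw":0,"hand":0}
  ],
  "squeeze": 15
}}

```text
clock: 9.68
eef_pos: [390.0, -312.3, 67.5]
eef_rot: [3.142, 0.0, 0.185]
wrist_force: [-0.2, -0.7, -2.3]
finger_gap: 21.9
```

```bash
python3 - <<'E'
from h import *
s=manip.read_state();print(s['eef_pos'],s['eef_rot'],s['wrist_force'],s['moment'])
E
python3 tipz.py
```

```text
[ 389.96866422 -312.2902019    67.53778246] [3.14156309e+00 2.18001811e-05 1.84694860e-01] [-0.16965771 -0.65502976 -2.30436803] [-0.03409673  0.09576014 -0.03457481]
wrist ('slope', np.float64(-0.0521), 'tip top z rel tcp', np.float64(-43.45), 'abs', np.float64(24.1), 'edge x', array([129.1, 130. ]), np.int64(14268))
top ('slope', np.float64(-0.0625), 'tip top z rel tcp', np.float64(-45.62), 'abs', np.float64(21.9), 'edge x', array([148.3, 149.7]), np.int64(495))
```

Holds at 15 N. Lower the squeeze in stages.

{"op": "drive_tool", "data": {
  "steps": [
    {"delta_pos":[0,0,0],"yaw":0,"hand":0},
    {"delta_pos":[0,0,0],"yaw":0,"hand":0}
  ],
  "squeeze": 7
}}

```text
clock: 9.95
eef_pos: [389.9, -312.2, 67.3]
eef_rot: [-3.141, 0.0, 0.185]
wrist_force: [0.0, -0.4, -1.7]
finger_gap: 21.9
```

```bash
python3 tipz.py
```

```text
wrist ('slope', np.float64(-0.0933), 'tip top z rel tcp', np.float64(-49.0), 'abs', np.float64(18.3), 'edge x', array([127.5, 142.9]), np.int64(13665))
top ('slope', np.float64(-0.085), 'tip top z rel tcp', np.float64(-50.73), 'abs', np.float64(16.6), 'edge x', array([148.7, 149.7]), np.int64(486))
```

{"op": "drive_tool", "data": {
  "steps": [
    {"delta_pos":[0,0,0],"yaw":0,"hand":0},
    {"delta_pos":[0,0,0],"yaw":0,"hand":0},
    {"delta_pos":[0,0,0],"yaw":0,"hand":0}
  ],
  "squeeze": 6
}}

```text
clock: 10.3
eef_pos: [390.1, -312.3, 67.6]
eef_rot: [-3.142, -0.0, 0.185]
wrist_force: [-0.1, 0.1, -0.8]
finger_gap: 21.7
```

```bash
python3 tipz.py
```

```text
wrist ('slope', np.float64(-0.21), 'tip top z rel tcp', np.float64(-64.2), 'abs', np.float64(3.4), 'edge x', array([143.8, 145.2]), np.int64(12014))
top ('slope', np.float64(-0.2338), 'tip top z rel tcp', np.float64(-66.9), 'abs', np.float64(0.7), 'edge x', array([141.2, 143. ]), np.int64(475))
```

{"op": "drive_tool", "data": {
  "steps": [
    {"delta_pos":[0,0,0],"yaw":0,"hand":0},
    {"delta_pos":[4,0.7,0],"yaw":0,"hand":0},
    {"delta_pos":[7.4,1.4,0],"yaw":0,"hand":0},
    {"delta_pos":[7.4,1.4,0],"yaw":0,"hand":0},
    {"delta_pos":[7.4,1.4,0],"yaw":0,"hand":0}
  ],
  "squeeze": 30
}}

```text
clock: 10.82
eef_pos: [417.2, -307.2, 67.6]
eef_rot: [3.142, -0.0, 0.185]
wrist_force: [0.4, 0.2, -1.8]
finger_gap: 21.9
```

```bash
cat > look.py <<'E'
import sys
from h import *
k=sys.argv[1]
s=manip.read_state();print(s['clock'],s['eef_pos'].round(1),s['eef_rot'].round(3),s['wrist_force'].round(1),s['moment'].round(2))
t=cam('wrist','w%s.png'%k);cv2.imwrite('pics/w%sz.png'%k,cv2.resize(t['frame'][0:300,120:520,::-1],None,fx=2,fy=2))
t=cam('top');a=t['frame'][200:320,310:410,::-1];cv2.imwrite('pics/t%sz.png'%k,cv2.resize(a,None,fx=5,fy=5,interpolation=cv2.INTER_CUBIC))
E
python3 look.py 11
```

```text
10.8167 [ 417.2 -307.2   67.6] [ 3.142 -0.     0.185] [ 0.4  0.2 -1.8] [-0.02  0.09 -0.01]
```

View pics/t11z.png

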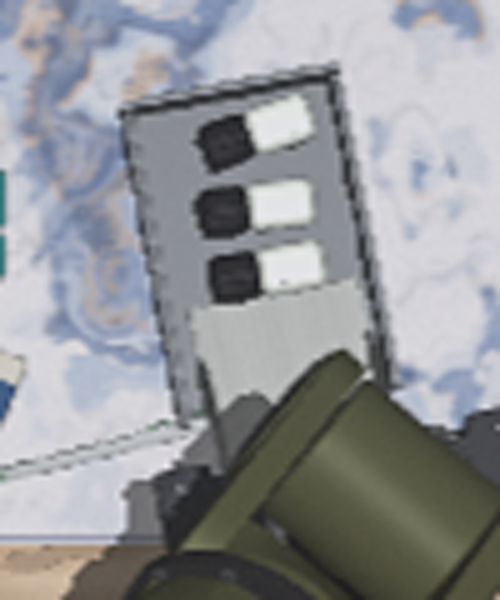

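View pics/w11z.png

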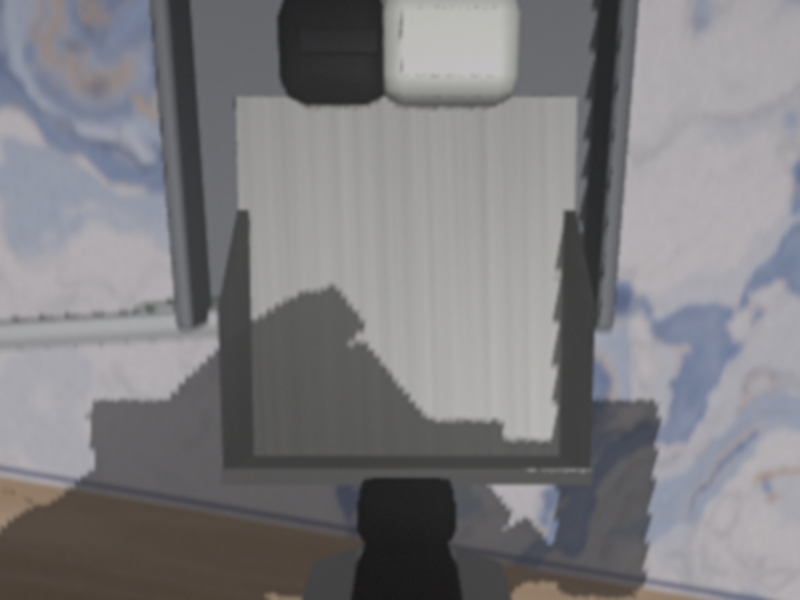

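{"op": "drive_tool", "data": {
  "steps": [
    {"delta_pos":[7.3,2,0],"yaw":0,"hand":0},
    {"delta_pos":[7.3,2,0],"yaw":0,"hand":0},
    {"delta_pos":[7.3,2,0],"yaw":0,"hand":0},
    {"delta_pos":[7.3,2,0],"yaw":0,"hand":0},
    {"delta_pos":[7.3,2,0],"yaw":0,"hand":0}
  ]
}}

```text
clock: 11.33
eef_pos: [453.6, -297.1, 67.5]
eef_rot: [-3.142, 0.0, 0.185]
wrist_force: [-0.5, -0.4, -1.8]
finger_gap: 22.0
```

```bash
python3 look.py 12
```

```text
11.3333 [ 453.6 -297.1   67.5] [-3.142  0.     0.185] [-0.5 -0.4 -1.8] [-0.07  0.18  0.  ]
```

View pics/t12z.png

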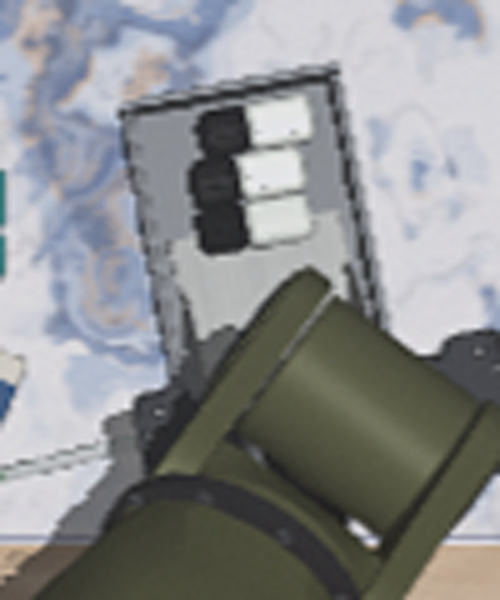

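View pics/w12z.png

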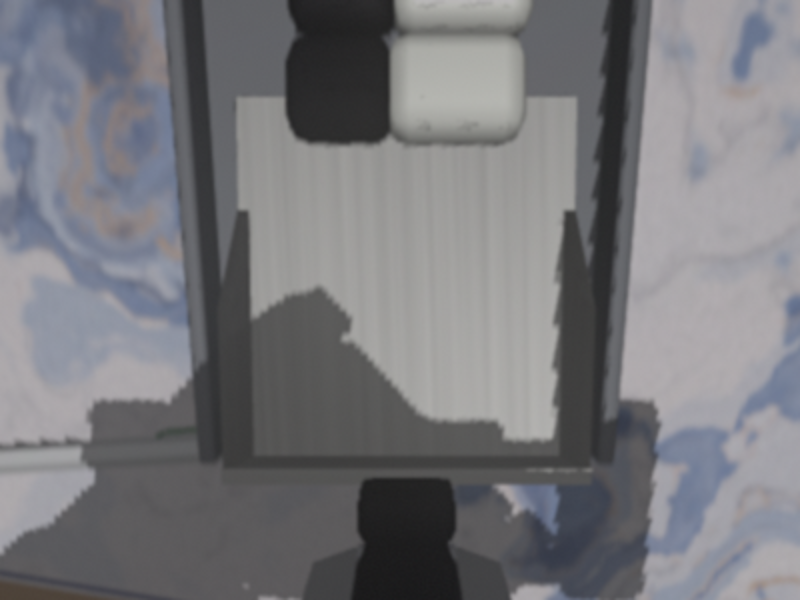

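{"op": "drive_tool", "data": {
  "steps": [
    {"delta_pos":[7.9,1.5,0],"yaw":0,"hand":0},
    {"delta_pos":[7.4,1.4,-2],"yaw":0,"hand":0},
    {"delta_pos":[7,1.3,-4],"yaw":0,"hand":0},
    {"delta_pos":[7,1.3,-4],"yaw":0,"hand":0}
  ],
  "squeeze": 15
}}

```text
clock: 11.77
eef_pos: [482.9, -291.9, 57.4]
eef_rot: [3.141, -0.0, 0.185]
wrist_force: [-1.1, -0.1, 0.9]
finger_gap: 21.9
```

```bash
python3 look.py 13; python3 tipz.py
```

```text
11.7667 [ 482.9 -291.9   57.4] [ 3.141 -0.     0.185] [-1.1 -0.1  0.9] [0.03 0.04 0.01]
wrist ('slope', np.float64(-0.0979), 'tip top z rel tcp', np.float64(-37.15), 'abs', np.float64(19.6), 'edge x', array([138.1, 138.8]), np.int64(14150))
top ('slope', np.float64(-0.04), 'tip top z rel tcp', np.float64(-37.87), 'abs', np.float64(18.8), 'edge x', array([148.7, 149.8]), np.int64(395))
```

View pics/w13z.png

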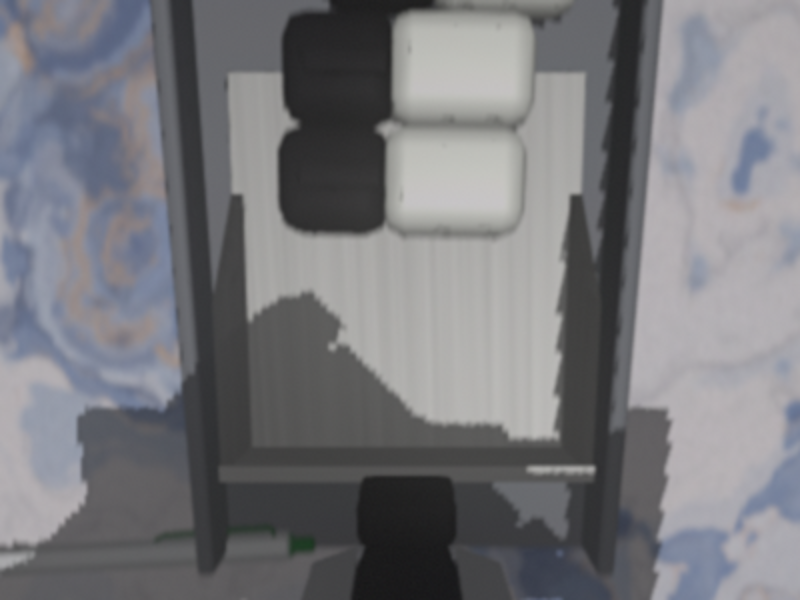

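View pics/t13z.png

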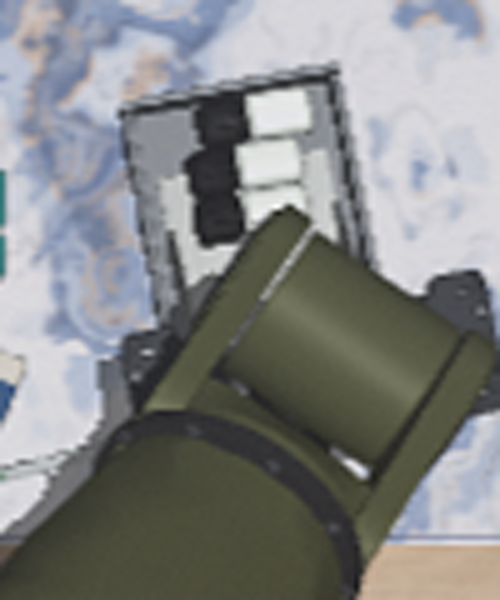

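{"op": "drive_tool", "data": {
  "steps": [
    {"delta_pos":[7,1.3,-3],"yaw":0,"hand":0},
    {"delta_pos":[7,1.3,-3],"yaw":0,"hand":0},
    {"delta_pos":[7,1.3,-3],"yaw":0,"hand":0},
    {"delta_pos":[4,0.7,0],"yaw":0,"hand":0}
  ]
}}

```text
clock: 12.3
eef_pos: [507.8, -287.1, 48.1]
eef_rot: [-3.141, 0.0, 0.185]
wrist_force: [-0.1, -0.8, -2.0]
finger_gap: 22.0
```

```bash
python3 look.py 14; python3 tipz.py
```

```text
12.3 [ 507.8 -287.1   48.1] [-3.141  0.     0.185] [-0.1 -0.8 -2. ] [-0.09  0.21  0.01]
wrist ('slope', np.float64(-0.0441), 'tip top z rel tcp', np.float64(-28.46), 'abs', np.float64(19.6), 'edge x', array([134.9, 137.7]), np.int64(15532))
top ('slope', np.float64(-0.032), 'tip top z rel tcp', np.float64(-30.48), 'abs', np.float64(17.6), 'edge x', array([136.4, 140. ]), np.int64(362))
```

View pics/w14z.png

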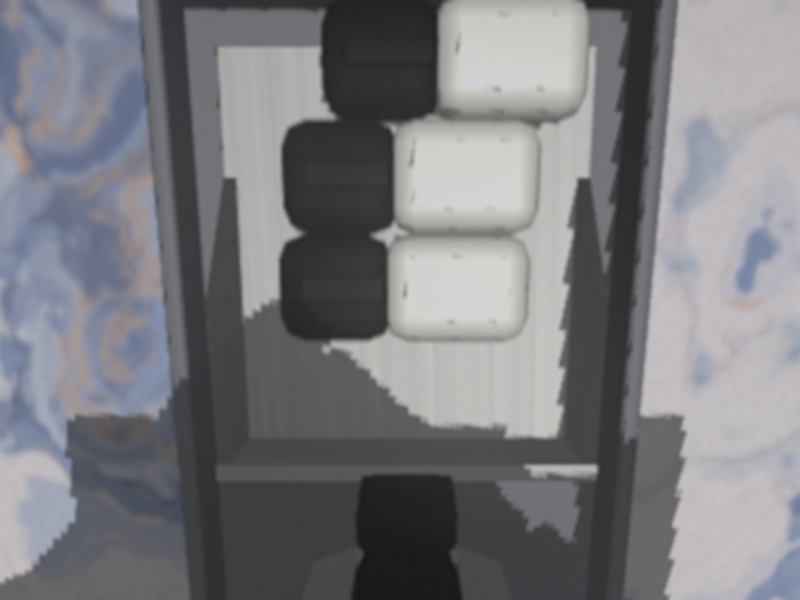

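View pics/t14z.png

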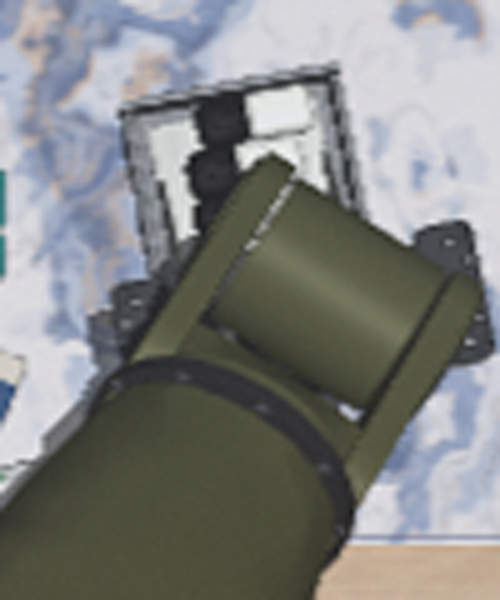

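{"op": "drive_tool", "data": {
  "steps": [
    {"delta_pos":[4,0.7,-0.5],"yaw":0,"hand":0},
    {"delta_pos":[3,0.5,-0.5],"yaw":0,"hand":0},
    {"delta_pos":[0,0,0],"yaw":0,"hand":0}
  ]
}}

```text
clock: 12.75
eef_pos: [514.7, -286.2, 48.0]
eef_rot: [3.141, -0.001, 0.185]
wrist_force: [1.1, -1.2, 1.7]
finger_gap: 21.6
```

```bash
python3 look.py 15
```

```text
12.75 [ 514.7 -286.2   48. ] [ 3.141e+00 -1.000e-03  1.850e-01] [ 1.1 -1.2  1.7] [-0.04 -0.13 -0.01]
```

View pics/w15z.png

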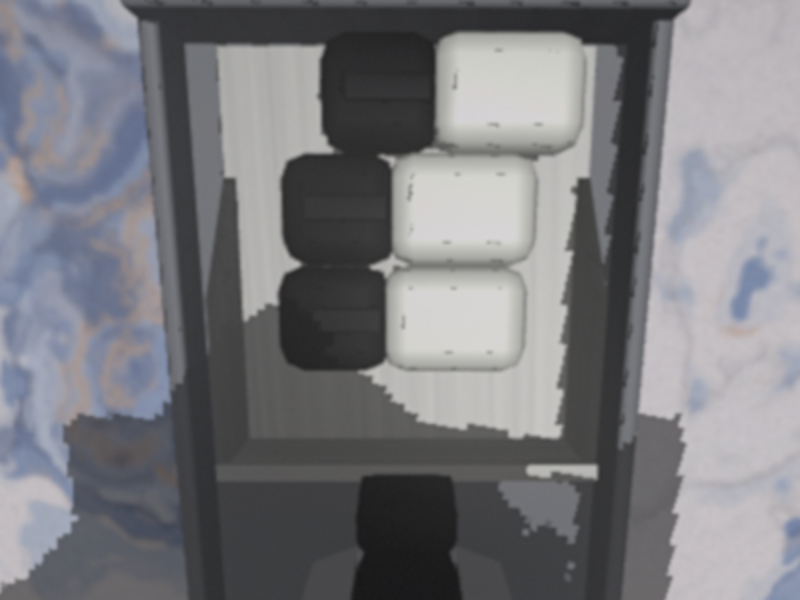

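{"op": "drive_tool", "data": {
  "steps": [
    {"delta_pos":[0,0,0],"yaw":0,"hand":0},
    {"delta_pos":[0,0,0],"yaw":0,"hand":0},
    {"delta_pos":[-1,-0.2,2],"yaw":0,"hand":0},
    {"delta_pos":[0,0,6],"yaw":0,"hand":0},
    {"delta_pos":[0,0,12],"yaw":0,"hand":0}
  ],
  "squeeze": 60
}}

```text
clock: 13.27
eef_pos: [512.0, -285.7, 66.6]
eef_rot: [-3.139, 0.003, 0.185]
wrist_force: [0.6, 0.3, -3.2]
finger_gap: 22.1
```

```bash
python3 look.py 16
```

```text
13.2667 [ 512.  -285.7   66.6] [-3.139e+00  3.000e-03  1.850e-01] [ 0.6  0.3 -3.2] [-0.04  0.21  0.  ]
```

View pics/w16z.png

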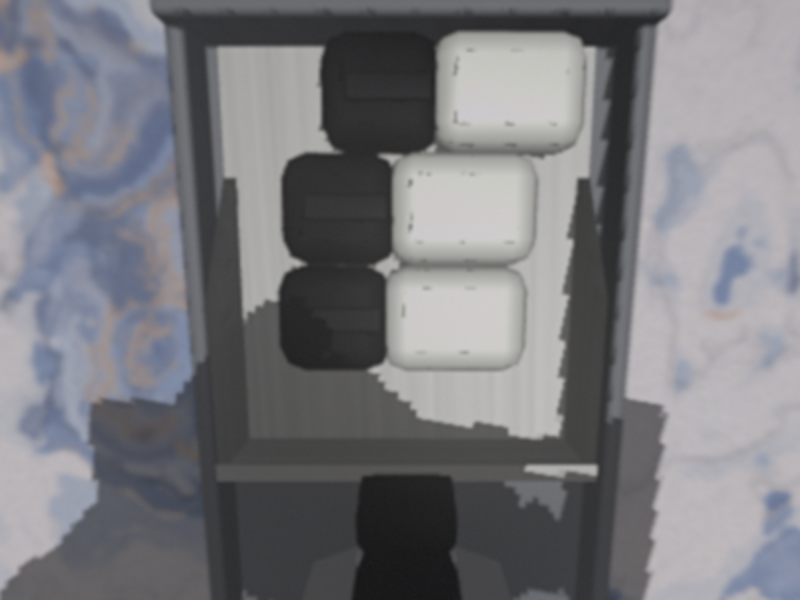

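{"op": "drive_tool", "data": {
  "steps": [
    {"delta_pos":[0,0,18],"yaw":0,"hand":0},
    {"delta_pos":[0,0,24],"yaw":0,"hand":0},
    {"delta_pos":[0,0,26],"yaw":0,"hand":0},
    {"delta_pos":[0,0,24],"yaw":0,"hand":0},
    {"delta_pos":[0,0,19],"yaw":0,"hand":0}
  ]
}}

```text
clock: 13.78
eef_pos: [513.2, -286.4, 180.8]
eef_rot: [3.14, -0.001, 0.185]
wrist_force: [-0.5, 0.7, -2.4]
finger_gap: 21.4
```

{"op": "drive_tool", "data": {
  "steps": [
    {"delta_pos":[0,2,13],"yaw":0,"hand":0},
    {"delta_pos":[-1,6,8],"yaw":0,"hand":0},
    {"delta_pos":[-2,11,3],"yaw":0,"hand":0},
    {"delta_pos":[-3,17,0],"yaw":0,"hand":0},
    {"delta_pos":[-4,23,0],"yaw":0,"hand":0}
  ]
}}

```text
clock: 14.2
eef_pos: [502.4, -226.4, 201.6]
eef_rot: [-3.141, 0.001, 0.184]
wrist_force: [0.1, 0.3, -3.0]
finger_gap: 21.9
```

```bash
python3 look.py 17
```

```text
14.2 [ 502.4 -226.4  201.6] [-3.141e+00  1.000e-03  1.840e-01] [ 0.1  0.3 -3. ] [-0.06  0.12  0.02]
```

View pics/w17z.png

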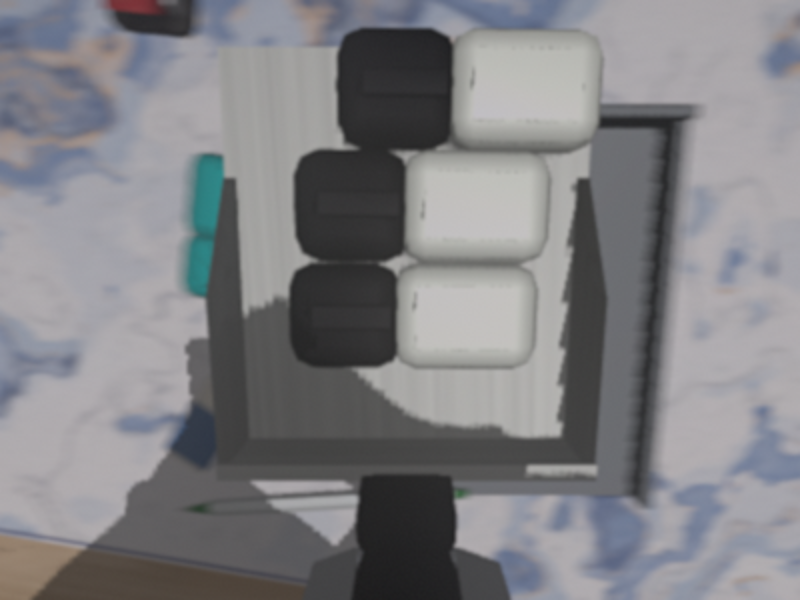

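```bash
python3 look.py 18
```

```text
14.3 [ 502.3 -224.2  201.8] [-3.14e+00  1.00e-03  1.87e-01] [ 0.2 -0.6 -3. ] [-0.07  0.15 -0.01]
```

View pics/w18z.png

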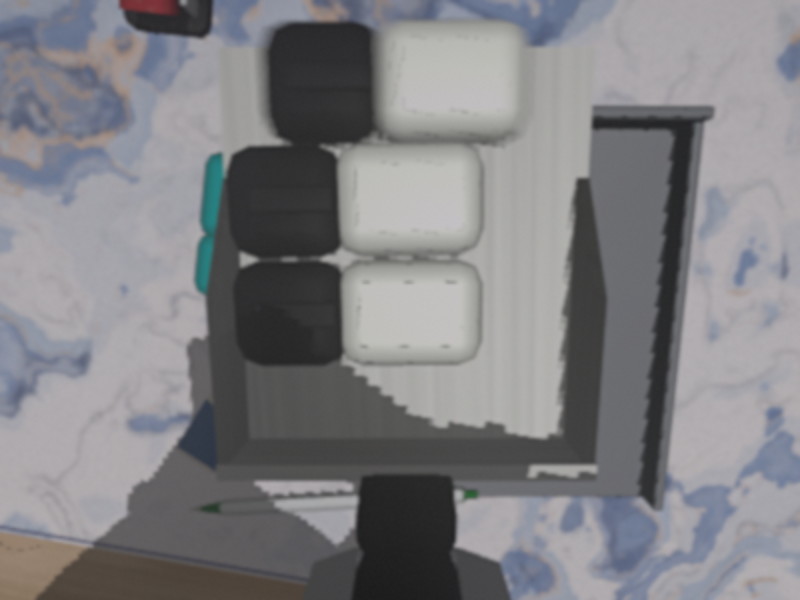

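{"op": "drive_tool", "data": {
  "steps": [
    {"delta_pos":[0,0,0],"yaw":0,"hand":0}
  ]
}}

```text
clock: 14.48
eef_pos: [503.0, -227.4, 202.2]
eef_rot: [-3.141, 0.0, 0.185]
wrist_force: [0.3, -0.1, -3.4]
finger_gap: 21.6
```

```bash
python3 look.py 19
```

```text
14.4833 [ 503.  -227.4  202.2] [-3.141  0.     0.185] [ 0.3 -0.1 -3.4] [-0.11  0.17 -0.05]
```

View pics/w19z.png

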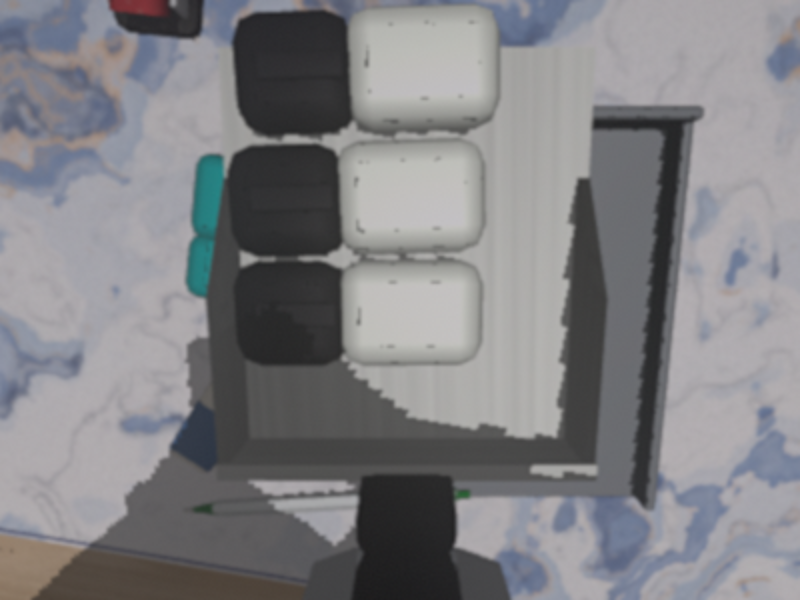

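{"op": "drive_tool", "data": {
  "steps": [
    {"delta_pos":[22,4,0],"yaw":0,"hand":0},
    {"delta_pos":[20,3.7,0],"yaw":0,"hand":0},
    {"delta_pos":[17.5,3.2,0],"yaw":0,"hand":0},
    {"delta_pos":[15,2.8,0],"yaw":0,"hand":0},
    {"delta_pos":[12.5,2.3,0],"yaw":0,"hand":0}
  ]
}}

```text
clock: 15.0
eef_pos: [590.9, -211.5, 201.9]
eef_rot: [-3.141, 0.0, 0.184]
wrist_force: [-0.0, -0.0, -2.8]
finger_gap: 21.8
```

{"op": "drive_tool", "data": {
  "steps": [
    {"delta_pos":[10,1.8,0],"yaw":0,"hand":0},
    {"delta_pos":[7.5,1.3,0],"yaw":0,"hand":0},
    {"delta_pos":[5,0.9,0],"yaw":0,"hand":0},
    {"delta_pos":[3,0.5,0],"yaw":0,"hand":0},
    {"delta_pos":[1.5,0.2,0],"yaw":0,"hand":0}
  ]
}}

```text
clock: 15.42
eef_pos: [617.1, -206.7, 202.4]
eef_rot: [-3.141, 0.0, 0.185]
wrist_force: [-0.9, -0.1, -2.8]
finger_gap: 21.9
```

```bash
python3 look.py 20
```

```text
15.4167 [ 617.1 -206.7  202.4] [-3.141  0.     0.185] [-0.9 -0.1 -2.8] [-0.01  0.14  0.02]
```

View pics/w20z.png

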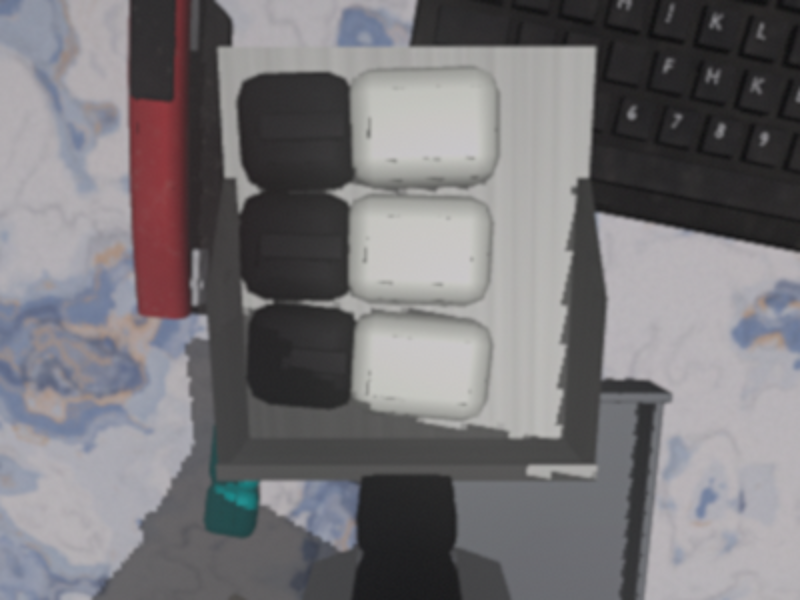

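{"op": "drive_tool", "data": {
  "steps": [
    {"delta_pos":[-0.6,2.5,0],"yaw":0,"hand":0},
    {"delta_pos":[-1.2,5,0],"yaw":0,"hand":0},
    {"delta_pos":[-1.8,7.5,0],"yaw":0,"hand":0},
    {"delta_pos":[-2.5,10,0],"yaw":0,"hand":0},
    {"delta_pos":[-3.1,12.5,0],"yaw":0,"hand":0}
  ]
}}

```text
clock: 15.93
eef_pos: [607.4, -168.2, 202.6]
eef_rot: [-3.142, 0.0, 0.185]
wrist_force: [0.8, 0.1, -2.3]
finger_gap: 21.7
```

{"op": "drive_tool", "data": {
  "steps": [
    {"delta_pos":[-3.7,15,0],"yaw":-0.003,"hand":0},
    {"delta_pos":[-4.3,17.5,0],"yaw":-0.006,"hand":0},
    {"delta_pos":[-5,20,0],"yaw":-0.007,"hand":0},
    {"delta_pos":[-5.5,22,0],"yaw":-0.007,"hand":0},
    {"delta_pos":[-6,24,0],"yaw":-0.007,"hand":0}
  ]
}}

```text
clock: 16.35
eef_pos: [582.6, -68.6, 202.7]
eef_rot: [-3.142, -0.0, 0.155]
wrist_force: [-0.2, 0.6, -2.7]
finger_gap: 21.8
```

{"op": "drive_tool", "data": {
  "steps": [
    {"delta_pos":[-6.2,25,0],"yaw":-0.007,"hand":0},
    {"delta_pos":[-6.2,25,0],"yaw":-0.007,"hand":0},
    {"delta_pos":[-6.2,25,0],"yaw":-0.007,"hand":0},
    {"delta_pos":[-6.2,25,0],"yaw":-0.007,"hand":0},
    {"delta_pos":[-6.2,25,0],"yaw":-0.007,"hand":0}
  ]
}}

```text
clock: 16.77
eef_pos: [551.1, 56.7, 202.8]
eef_rot: [-3.141, -0.0, 0.12]
wrist_force: [-0.3, 0.7, -3.4]
finger_gap: 21.5
```

{"op": "drive_tool", "data": {
  "steps": [
    {"delta_pos":[-6.2,25,0],"yaw":-0.007,"hand":0},
    {"delta_pos":[-6.2,25,0],"yaw":-0.007,"hand":0},
    {"delta_pos":[-6.1,24,0],"yaw":-0.007,"hand":0},
    {"delta_pos":[-6,23,0],"yaw":-0.007,"hand":0},
    {"delta_pos":[-5.6,22,0],"yaw":-0.004,"hand":0}
  ]
}}

```text
clock: 17.18
eef_pos: [520.8, 175.6, 202.8]
eef_rot: [-3.141, -0.0, 0.088]
wrist_force: [0.1, -0.5, -2.3]
finger_gap: 21.5
```

{"op": "drive_tool", "data": {
  "steps": [
    {"delta_pos":[-5,20,0],"yaw":-0.002,"hand":0},
    {"delta_pos":[-4.5,18,0],"yaw":-0.001,"hand":0},
    {"delta_pos":[-4,16,0],"yaw":0,"hand":0},
    {"delta_pos":[-3.5,14,0],"yaw":0,"hand":0},
    {"delta_pos":[-3,12,0],"yaw":0,"hand":0}
  ]
}}

```text
clock: 17.6
eef_pos: [500.9, 255.2, 202.7]
eef_rot: [-3.141, -0.0, 0.086]
wrist_force: [0.3, -0.4, -2.7]
finger_gap: 21.6
```

{"op": "drive_tool", "data": {
  "steps": [
    {"delta_pos":[-2.5,10,0],"yaw":0,"hand":0},
    {"delta_pos":[-2,8,0],"yaw":0,"hand":0},
    {"delta_pos":[-1.5,6,0],"yaw":0,"hand":0},
    {"delta_pos":[-1,4,0],"yaw":0,"hand":0},
    {"delta_pos":[-0.5,2,0],"yaw":0,"hand":0}
  ]
}}

```text
clock: 18.02
eef_pos: [494.6, 283.7, 202.5]
eef_rot: [-3.142, 0.0, 0.085]
wrist_force: [0.6, -0.4, -2.6]
finger_gap: 21.6
```

```bash
python3 look.py 21; python3 -c "
from h import *
cam('top','t21.png')"
```

```text
18.0167 [494.6 283.7 202.5] [-3.142  0.     0.085] [ 0.6 -0.4 -2.6] [0.02 0.21 0.02]
```

View pics/w21z.png

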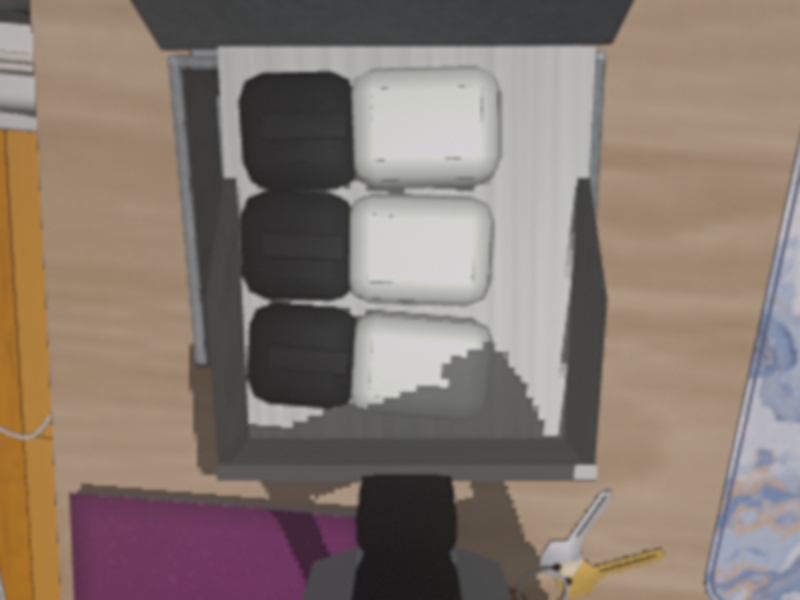

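View pics/t21.png

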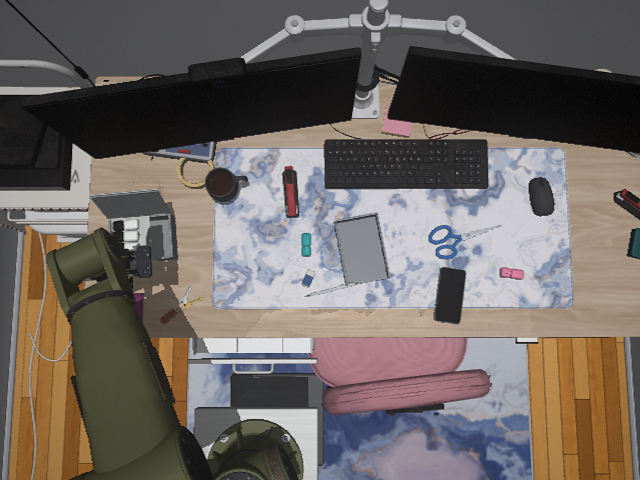

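{"op": "drive_tool", "data": {
  "steps": [
    {"delta_pos":[0.5,0,-4],"yaw":0,"hand":0},
    {"delta_pos":[1.5,0,-9],"yaw":0,"hand":0},
    {"delta_pos":[2,0,-11],"yaw":0,"hand":0},
    {"delta_pos":[1.5,0,-9],"yaw":0,"hand":0},
    {"delta_pos":[0.5,0,-5],"yaw":0.004,"hand":0}
  ]
}}

```text
clock: 18.58
eef_pos: [500.5, 283.0, 162.3]
eef_rot: [3.141, 0.002, 0.089]
wrist_force: [-1.2, -0.4, -3.4]
finger_gap: 21.6
```

{"op": "drive_tool", "data": {
  "steps": [
    {"delta_pos":[0,0,-2],"yaw":0,"hand":0},
    {"delta_pos":[0,0,0],"yaw":0,"hand":0}
  ]
}}

```text
clock: 18.75
eef_pos: [500.6, 283.3, 161.8]
eef_rot: [3.141, 0.001, 0.089]
wrist_force: [-0.3, -0.6, -3.5]
finger_gap: 21.6
```

{"op": "drive_tool", "data": {
  "steps": [
    {"delta_pos":[0,0,0],"yaw":0,"hand":0}
  ],
  "squeeze": 14
}}

```text
clock: 18.83
eef_pos: [500.8, 283.5, 162.7]
eef_rot: [-3.141, -0.0, 0.089]
wrist_force: [0.1, 0.1, -3.2]
finger_gap: 22.1
```

```bash
python3 look.py 22
```

```text
18.8333 [500.8 283.5 162.7] [-3.141 -0.     0.089] [ 0.1  0.1 -3.2] [-0.02  0.2  -0.03]
```

View pics/w22z.png

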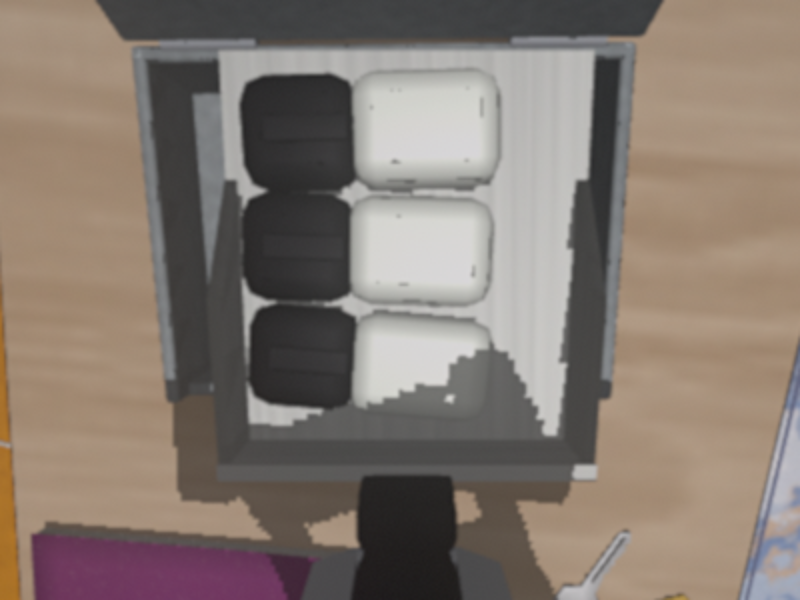

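{"op": "drive_tool", "data": {
  "steps": [
    {"delta_pos":[0,0,0],"yaw":0,"hand":0},
    {"delta_pos":[0,0,0],"yaw":0,"hand":0}
  ],
  "squeeze": 9
}}

```text
clock: 19.1
eef_pos: [500.9, 283.5, 163.0]
eef_rot: [-3.141, -0.001, 0.089]
wrist_force: [-0.0, 0.1, -3.1]
finger_gap: 22.0
```

```bash
python3 look.py 23
```

```text
19.1 [500.9 283.5 163. ] [-3.141e+00 -1.000e-03  8.900e-02] [-0.   0.1 -3.1] [0.02 0.14 0.04]
```

View pics/w23z.png

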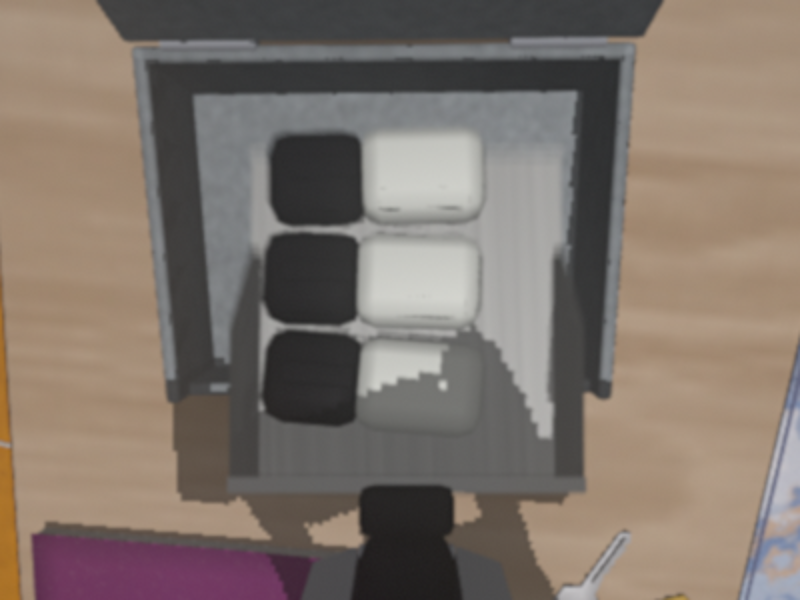

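{"op": "drive_tool", "data": {
  "steps": [
    {"delta_pos":[0,0,0],"yaw":0,"hand":0},
    {"delta_pos":[0,0,0],"yaw":0,"hand":0}
  ],
  "squeeze": 14
}}

```text
clock: 19.37
eef_pos: [500.8, 283.4, 162.7]
eef_rot: [-3.141, -0.0, 0.089]
wrist_force: [0.6, -0.5, -1.8]
finger_gap: 21.4
```

```bash
python3 look.py 24
```

```text
19.3667 [500.8 283.4 162.7] [-3.141 -0.     0.089] [ 0.6 -0.5 -1.8] [ 0.02  0.07 -0.02]
```

View pics/w24z.png

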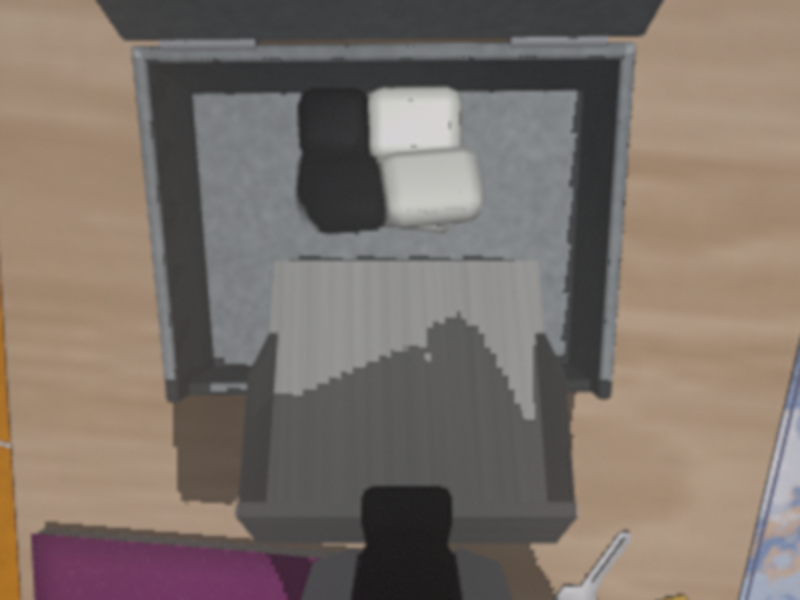

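{"op": "drive_tool", "data": {
  "steps": [
    {"delta_pos":[0,0,0],"yaw":0,"hand":0},
    {"delta_pos":[-5,0,5],"yaw":0,"hand":0},
    {"delta_pos":[-10,-1,20],"yaw":0,"hand":0},
    {"delta_pos":[-15,-1,35],"yaw":0,"hand":0},
    {"delta_pos":[-15,-1,35],"yaw":0,"hand":0}
  ],
  "squeeze": 60
}}

```text
clock: 19.88
eef_pos: [454.5, 280.1, 258.2]
eef_rot: [3.141, 0.002, 0.089]
wrist_force: [-1.3, 0.9, -1.8]
finger_gap: 21.5
```

```bash
python3 look.py 25; python3 - <<'E'
from h import *
t=cam('top');cv2.imwrite('pics/t25b.png',cv2.resize(t['frame'][180:280,90:200,::-1],None,fx=6,fy=6,interpolation=cv2.INTER_CUBIC))
t=cam('scene');cv2.imwrite('pics/s25b.png',cv2.resize(t['frame'][120:260,170:350,::-1],None,fx=4,fy=4,interpolation=cv2.INTER_CUBIC))
E
```

```text
19.8833 [454.5 280.1 258.2] [3.141e+00 2.000e-03 8.900e-02] [-1.3  0.9 -1.8] [ 0.09 -0.02 -0.01]
```

View pics/w25z.png

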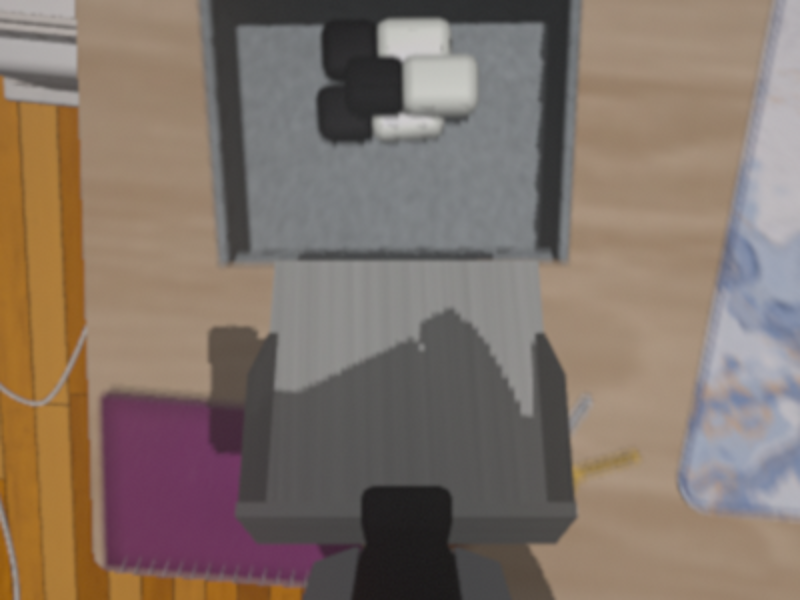

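View pics/t25b.png

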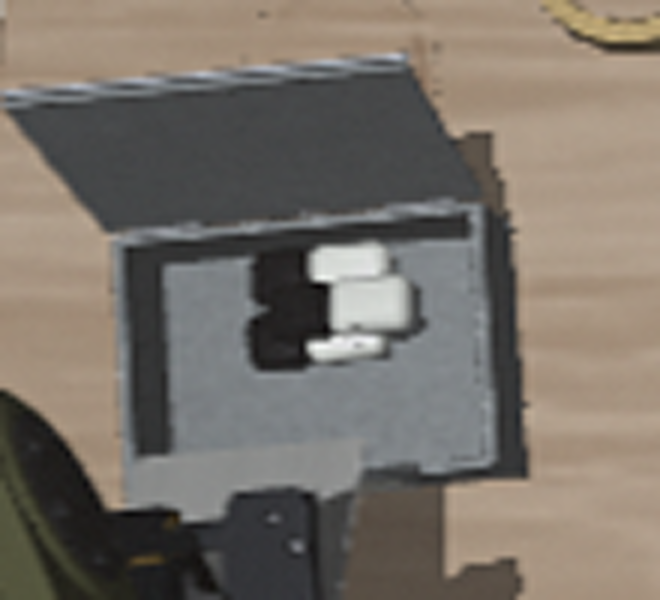

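View pics/s25b.png

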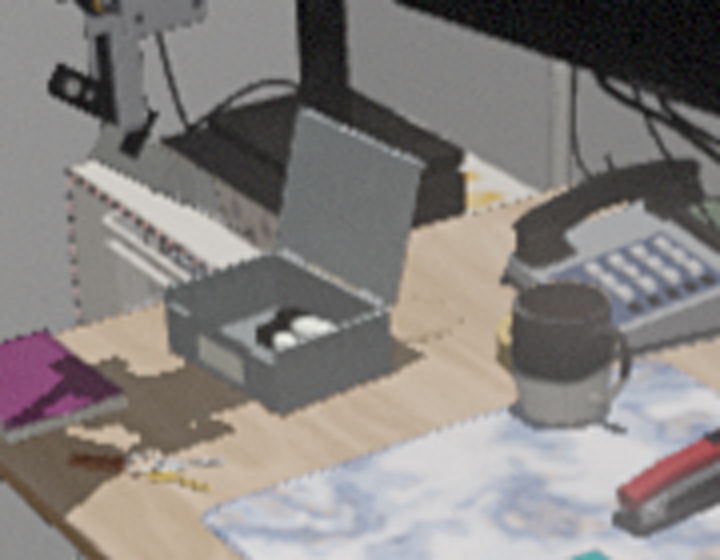

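{"op": "drive_tool", "data": {
  "steps": [
    {"delta_pos":[0,-30,0],"yaw":0,"hand":0},
    {"delta_pos":[3,-40,0],"yaw":0,"hand":0},
    {"delta_pos":[7,-37,-10],"yaw":-0.01,"hand":0},
    {"delta_pos":[7,-37,-14],"yaw":-0.01,"hand":0},
    {"delta_pos":[7,-37,-14],"yaw":-0.01,"hand":0}
  ]
}}

```text
clock: 20.5
eef_pos: [479.4, 97.6, 217.8]
eef_rot: [3.141, 0.002, 0.059]
wrist_force: [0.4, 0.7, -2.1]
finger_gap: 21.4
```

{"op": "drive_tool", "data": {
  "steps": [
    {"delta_pos":[7,-37,-14],"yaw":-0.01,"hand":0},
    {"delta_pos":[7,-34,-20],"yaw":-0.004,"hand":0},
    {"delta_pos":[2,-14,-25],"yaw":0,"hand":0},
    {"delta_pos":[0,0,-13],"yaw":0,"hand":0},
    {"delta_pos":[0,0,0],"yaw":0,"hand":0}
  ]
}}

```text
clock: 20.92
eef_pos: [493.9, 13.4, 143.3]
eef_rot: [-3.141, 0.007, 0.043]
wrist_force: [0.0, 0.5, -2.4]
finger_gap: 21.5
```

```bash
python3 look.py 26; python3 - <<'E'
from h import *
s=manip.read_state();c=cam('wrist');w=cloud(c);yaw=s['eef_rot'][2];p=s['eef_pos']
q=(w[...,:2]-p[:2])@np.array([[np.cos(yaw),np.sin(yaw)],[-np.sin(yaw),np.cos(yaw)]]).T;dz=w[...,2]-p[2]
m=(abs(q[...,1])<30)&(q[...,0]>20)&(q[...,0]<110)
for x in range(20,110,6):
    k=m&(abs(q[...,0]-x)<3);print(x,np.nanmedian(dz[k]).round(1),end='; ')
E
```

```text
20.9167 [493.9  13.4 143.3] [-3.141  0.007  0.043] [ 0.   0.5 -2.4] [ 0.01  0.07 -0.02]
20 104.2; 26 98.8; 32 99.0; 38 -80.9; 44 -85.7; 50 -90.4; 56 -95.1; 62 -100.1; 68 -104.8; 74 -109.7; 80 -146.4; 86 -146.5; 92 -146.5; 98 -146.5; 104 -146.6;
```

View pics/w26z.png

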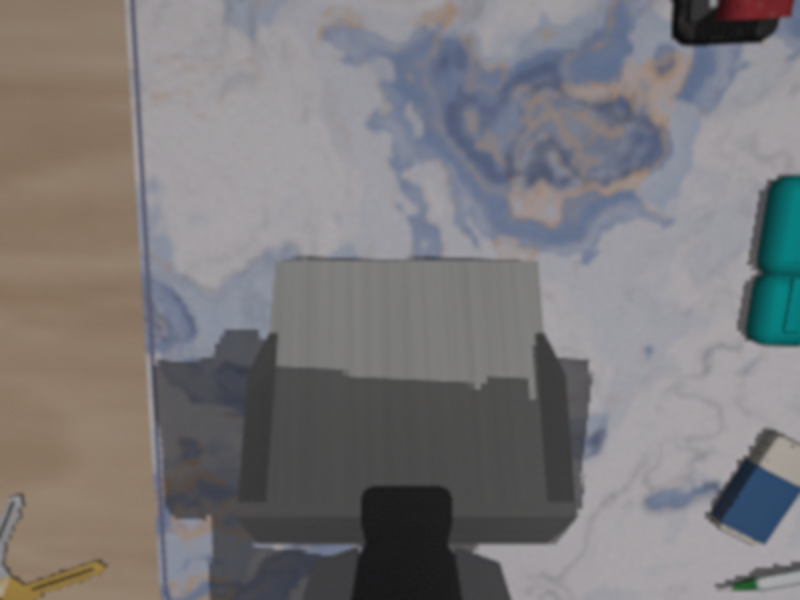

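{"op": "drive_tool", "data": {
  "steps": [
    {"delta_pos":[0,0,-10],"yaw":0,"hand":0},
    {"delta_pos":[0,0,-12],"yaw":0,"hand":0},
    {"delta_pos":[0,0,-6],"yaw":0,"hand":0},
    {"delta_pos":[-4,0,-6],"yaw":0,"hand":0}
  ],
  "squeeze": 15
}}

```text
clock: 21.4
eef_pos: [491.9, 14.8, 113.2]
eef_rot: [3.142, -0.0, 0.045]
wrist_force: [-3.2, -0.3, 2.7]
finger_gap: 22.6
```

{"op": "drive_tool", "data": {
  "steps": [
    {"delta_pos":[-8,0,-7],"yaw":0,"hand":0},
    {"delta_pos":[-8,0,-7],"yaw":0,"hand":0},
    {"delta_pos":[-7,0,-8],"yaw":0,"hand":0},
    {"delta_pos":[-7,0,-8],"yaw":0,"hand":0}
  ],
  "squeeze": 10
}}

```text
clock: 21.73
eef_pos: [461.4, 14.5, 83.3]
eef_rot: [3.141, -0.001, 0.045]
wrist_force: [1.6, 0.2, -0.4]
finger_gap: 22.0
```

```bash
python3 look.py 27; python3 - <<'E'
from h import *
s=manip.read_state();c=cam('wrist');w=cloud(c);yaw=s['eef_rot'][2];p=s['eef_pos']
q=(w[...,:2]-p[:2])@np.array([[np.cos(yaw),np.sin(yaw)],[-np.sin(yaw),np.cos(yaw)]]).T;dz=w[...,2]-p[2]
m=(abs(q[...,1])<30)&(q[...,0]>20)&(q[...,0]<150)
for x in range(20,150,8):
    k=m&(abs(q[...,0]-x)<3);print(x,np.nanmedian(dz[k]).round(1),end='; ')
E
```

```text
21.7333 [461.4  14.5  83.3] [ 3.141e+00 -1.000e-03  4.500e-02] [ 1.6  0.2 -0.4] [-0.01 -0.21 -0.02]
20 104.2; 28 98.6; 36 96.2; 44 -57.4; 52 -60.1; 60 -62.9; 68 -65.7; 76 -68.5; 84 -71.2; 92 -74.1; 100 -76.8; 108 -79.7; 116 -82.1; 124 -82.1; 132 -82.1; 140 -82.2; 148 -82.2;
```

{"op": "drive_tool", "data": {
  "steps": [
    {"delta_pos":[-6,0,-9],"yaw":0,"hand":0},
    {"delta_pos":[-5,0,-9],"yaw":0,"hand":0},
    {"delta_pos":[-5,0,-10],"yaw":0,"hand":0},
    {"delta_pos":[-4,0,-9],"yaw":0,"hand":0},
    {"delta_pos":[-1,0,-2],"yaw":0,"hand":0}
  ]
}}

```text
clock: 22.3
eef_pos: [439.9, 14.3, 43.5]
eef_rot: [3.142, 0.002, 0.045]
wrist_force: [-4.1, -2.3, 10.0]
finger_gap: 21.9
```

```bash
python3 look.py 28; python3 tipz.py
```

```text
22.3 [439.9  14.3  43.5] [3.142e+00 2.000e-03 4.500e-02] [-4.1 -2.3 10. ] [-0.29  0.69 -0.06]
wrist ('slope', np.float64(0.0399), 'tip top z rel tcp', np.float64(-33.14), 'abs', np.float64(11.0), 'edge x', array([129.9, 130.7]), np.int64(15554))
top ('slope', np.float64(0.029), 'tip top z rel tcp', np.float64(-34.75), 'abs', np.float64(9.4), 'edge x', array([144.6, 149.3]), np.int64(485))
```

View pics/w28z.png

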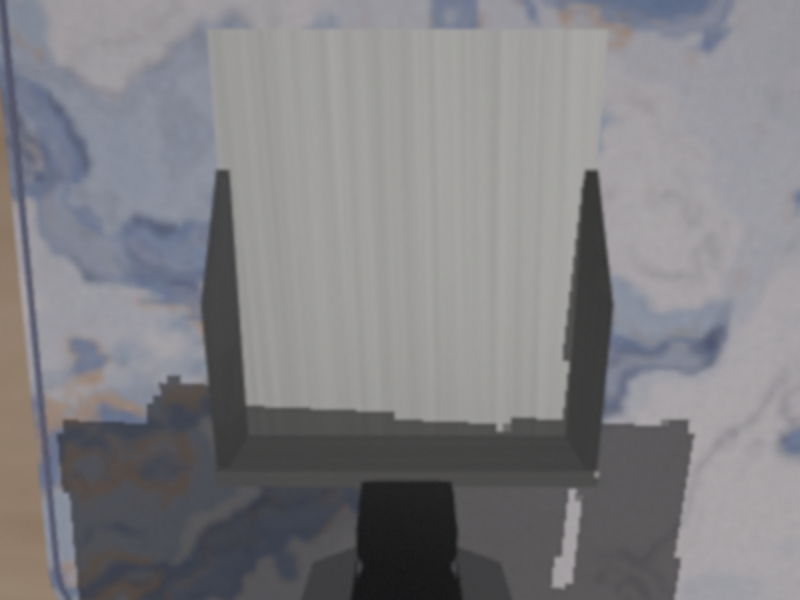

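{"op": "drive_tool", "data": {
  "steps": [
    {"delta_pos":[0,0,1],"yaw":0,"hand":0},
    {"delta_pos":[0,0,1],"yaw":0,"hand":0},
    {"delta_pos":[0,0,0],"yaw":0,"hand":0}
  ],
  "squeeze": 4
}}

```text
clock: 22.75
eef_pos: [441.0, 14.4, 46.9]
eef_rot: [3.142, -0.001, 0.045]
wrist_force: [0.1, 0.1, -1.2]
finger_gap: 22.2
```

```bash
python3 tipz.py
```

```text
wrist ('slope', np.float64(-0.0524), 'tip top z rel tcp', np.float64(-45.45), 'abs', np.float64(1.4), 'edge x', array([139.5, 140.6]), np.int64(14041))
top ('slope', np.float64(-0.0526), 'tip top z rel tcp', np.float64(-46.97), 'abs', np.float64(-0.1), 'edge x', array([148.3, 149.8]), np.int64(484))
```

Flat now. Open and retreat.

{"op": "drive_tool", "data": {
  "steps": [
    {"delta_pos":[0,0,-1],"yaw":0,"hand":26},
    {"delta_pos":[0,0,0],"yaw":0,"hand":40},
    {"delta_pos":[0,0,0],"yaw":0,"hand":55},
    {"delta_pos":[0,0,0],"yaw":0,"hand":60},
    {"delta_pos":[0,0,0],"yaw":0,"hand":60}
  ]
}}

```text
clock: 23.27
eef_pos: [440.8, 14.4, 45.6]
eef_rot: [-3.142, -0.0, 0.045]
wrist_force: [-0.0, -0.0, -0.1]
finger_gap: 49.0
```

{"op": "drive_tool", "data": {
  "steps": [
    {"delta_pos":[0,0,15],"yaw":0,"hand":60},
    {"delta_pos":[0,0,35],"yaw":0,"hand":60},
    {"delta_pos":[0,0,40],"yaw":0,"hand":60},
    {"delta_pos":[-10,0,40],"yaw":0,"hand":60},
    {"delta_pos":[-30,0,20],"yaw":0,"hand":60}
  ]
}}

```text
clock: 23.68
eef_pos: [402.9, 14.3, 199.7]
eef_rot: [3.141, -0.006, 0.045]
wrist_force: [0.2, -0.7, 1.3]
finger_gap: 60.1
```

{"op": "drive_tool", "data": {
  "steps": [
    {"delta_pos":[-30,-25,0],"yaw":0,"hand":60},
    {"delta_pos":[-20,-35,0],"yaw":0,"hand":60},
    {"delta_pos":[-10,-38,0],"yaw":0,"hand":60},
    {"delta_pos":[0,-30,0],"yaw":0,"hand":60},
    {"delta_pos":[0,0,0],"yaw":0,"hand":60}
  ]
}}

```text
clock: 24.1
eef_pos: [340.3, -117.2, 196.0]
eef_rot: [3.14, -0.001, 0.041]
wrist_force: [0.3, 0.7, -0.4]
finger_gap: 60.3
```

```bash
python3 - <<'E'
from h import *
s=manip.read_state();print(s['clock'],s['eef_pos'],s['wrist_force'])
t=cam('top','t30.png');w=cloud(t);X,Y,Z=w[...,0],w[...,1],w[...,2]
m=(X>490)&(X<560)&(abs(Y-18)<30);A=np.c_[X[m],Y[m],np.ones(m.sum())];print(np.linalg.lstsq(A,Z[m],rcond=None)[0],np.median(Z[m]))
m=(Z>46)&(Z<75)&(Y>-15)&(Y<45)&(X>370)&(X<480);print('bar',np.median(Z[m]),w[m].min(0),w[m].max(0))
c=cam('scene','s30.png')
w=cloud(c);X,Y,Z=w[...,0],w[...,1],w[...,2]
E
```

```text
24.1 [ 340.25100387 -117.1580699   195.99476389] [ 0.27088697  0.71878048 -0.42989967]
[-4.51581662e-02 -8.71753856e-03  2.61833815e+01] 2.299297308656378
bar 55.14448872263847 [379.04030444   0.90243931  46.02838431] [465.46150615  25.00966014  67.6125897 ]
```

View pics/t30.png

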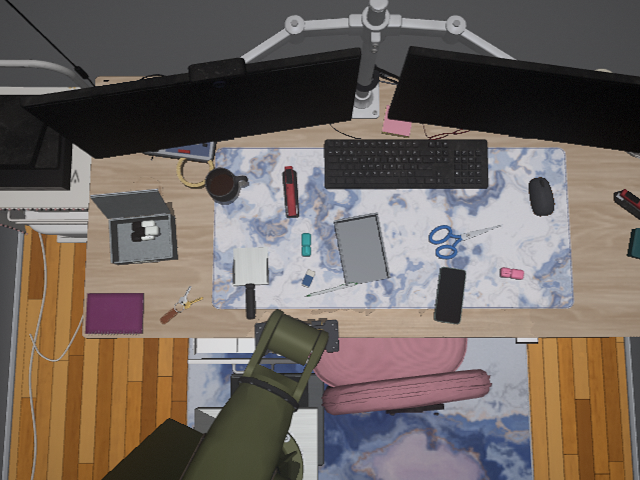

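View pics/s30.png

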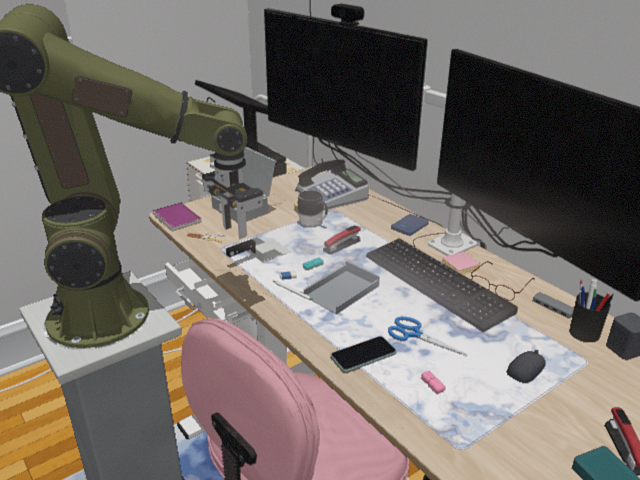

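```bash
python3 -c "
from cell import manip
print(manip.sign_off())"
```

```text
the job is handed in; nothing more can be done
None
```

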